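# Start a creep test on the laboratory balance

### The job

Start a creep test on the balance. Zero it with its pan empty by pressing the long membrane key until it registers, without crushing it; then take the forceps from its stand and with it set every knob weight gently upright on the pan - the gripper itself must never touch a weight. When all are loaded, start the timer by pushing in its start bar while the timer is braced against the front of the centrifuge; finish with the forceps back upright in its stand, the timer lying flat on the worktop and the petri dish and marker left alone.

Things in the scene. Friction and masses are not known exactly. Their poses are not given: they have to be found in the camera images.
- balance: The fixed top-loading laboratory balance, 250 mm deep and 190 mm wide, white housing with a low front panel (display and keys, 42 mm high) and a higher rear part (64 mm) that carries the pan. Origin: centre of its underside on the worktop; x points from its front panel to its rear, z up.
- pan_top (a point): Centre of the top face of the balance's round flat steel pan (diameter 130 mm, 78 mm above the worktop). Axes as the balance's.
- zero_key_top (a point): Centre of the top face of the balance's zero key at rest: the long white membrane key in the middle of the front panel, nearest the robot, 18 mm (balance x) by 70 mm (balance y), top 45.5 mm above the worktop. Pressed straight down.
- zero_key (a joint): How far the zero key is pressed in (m): 0 at rest, 0.002 at its stop. It has hardly any travel and is stiff: it starts to yield at 2 N, registers at 0.0011 (about 6.5 N) held for a fifth of a second, and meets its stop at 10 N. It springs back. More than 40 N damages it.
- stand: Fixed stand of the forceps: a white slot pot on a 78 mm square dark foot plate 4 mm thick; the slot is open at the top, inside 18 mm (its x) by 48 mm (its y), floor 4 mm and rim 62 mm above the worktop. Origin: centre of its underside; z up.
- forceps: Loose steel weight forceps (about 70 g, 132 mm tall), standing tips down in the slot pot; two parallel jaws that slide straight together when squeezed. Origin: lower end of the tips, midway between the jaws at rest; z points up to the handle, y is the line along which the jaws close. Near the tips it measures 41 mm (y) by 10 mm (x) over the outsides.
- forceps_handle (a point): Where to grip the forceps from above: midway between its two flat handle plates, 100 mm above the tips. The plates are 24 mm wide (forceps x), reach from 70 to 132 mm above the tips, and are 48 mm apart over their outer faces at rest.
- forceps_jaw (a joint): How far the forceps is squeezed (m): 0 at rest, at most 0.022. A spring resists: 5 N at first, 0.4 N more per mm. The shallow V-notched jaw pads, the lowest 11 mm, are 31 mm apart at rest in the notch, 27 mm at its edges, and close as much as the handle. The spring keeps the handle against the fingers: at 41 to 44 mm opening the forceps is held with open jaws.
- tray: Fixed low white tray, 120 mm (x) by 150 mm (y), rim 14 mm high, floor 4 mm above the worktop, on which the weights stand at the start. Origin: centre of its underside. Behind it and to the right of the balance stand closed white readers, 150 mm tall: keep hanging weights above them on the way.
- timer: Loose digital bench timer, 66 mm (x) by 62 mm (y) by 19 mm, about 90 g, lying flat with its display up. Origin: centre of its underside; its x points from the start-bar edge to the far edge with the display. Its body is 16 mm high; grasp it across its two y sides.
- start_bar_face (a point): Centre of the outer face of the timer's start bar at rest: a grey bar 30 mm wide and 9 mm high in the middle of the timer's -x edge, 40 mm from the timer's origin and 8.5 mm above its underside; it stands 7 mm proud and is pressed level, along the timer's +x.
- start_bar (a joint): How far the start bar is pressed in (m): 0 at rest, 0.004 fully in. It yields from 2.5 N; fully in at 4.5 N; the timer starts when it is past 0.003 for a fifth of a second. It springs back. Unbacked, the whole timer slides away at under 1 N.
- centrifuge_front (a point): A point on the flat upright front of the big fixed centrifuge at the back left, 20 mm above the worktop. The front is square to world x, 220 mm tall, faces the robot, begins 8 mm above the worktop and reaches 124 mm to the right (-y) and 318 mm to the left (+y) of this point.
- petri_dish: Loose petri dish, 91 mm across, 15 mm high; a bystander. Origin: centre of its underside.
- marker: Loose marker pen, 135 mm long (its y), 17 mm thick; a bystander. Origin: underside below its middle.
- weight_a: Loose polished steel knob weight (200 g), may be absent: cylinder 28 mm in diameter, 46 mm tall in all, with a round grip knob 15 mm in diameter and 9 mm tall on top, the middle of the knob 41.5 mm above the underside. Origin: centre of its underside; z up. A narrow neck lies below the knob; grip the knob with the jaw tips level with its underside.
- weight_b: Loose polished steel knob weight (100 g), may be absent: cylinder 22 mm in diameter, 38 mm tall in all, with a round grip knob 13 mm in diameter and 8 mm tall on top, the middle of the knob 34 mm above the underside. Origin: centre of its underside; z up. A narrow neck lies below the knob; grip the knob with the jaw tips level with its underside.
- weight_c: Loose polished steel knob weight (100 g), may be absent: cylinder 22 mm in diameter, 38 mm tall in all, with a round grip knob 13 mm in diameter and 8 mm tall on top, the middle of the knob 34 mm above the underside. Origin: centre of its underside; z up. A narrow neck lies below the knob; grip the knob with the jaw tips level with its underside.
- weight_d: Loose polished steel knob weight (50 g), may be absent: cylinder 18 mm in diameter, 32 mm tall in all, with a round grip knob 11 mm in diameter and 8 mm tall on top, the middle of the knob 28 mm above the underside. Origin: centre of its underside; z up. A narrow neck lies below the knob; grip the knob with the jaw tips level with its underside.
- weight_e: Loose polished steel knob weight (50 g), may be absent: cylinder 18 mm in diameter, 32 mm tall in all, with a round grip knob 11 mm in diameter and 8 mm tall on top, the middle of the knob 28 mm above the underside. Origin: centre of its underside; z up. A narrow neck lies below the knob; grip the knob with the jaw tips level with its underside.

How it is judged:
By the outcome, as a careful person would: the job done as asked, in the order asked, and still so for the second after the job is handed in, with the robot touching nothing.
Of weight_a, weight_b, weight_c, weight_d, weight_e only 3 to 5 are there at a start; the rules pass over those that are not, and their reading is None.
At some moment in a run one of timer may be knocked a few centimetres aside while the robot is not near it.
It also fails if it takes over 210 s, if anything falls off the work surface, if the arm or the gripper's body presses on something with over 40 N, if the wrist force passes 120 N, or if a joint passes its speed limit or range.

### The arm

A 7-joint arm with a two-finger parallel gripper is mounted at the origin on a cart in front of the work surface, level with it; the furniture and walls round the work are solid. World frame = base frame: x ahead of the robot, y to its left, z up, the work surface at z = 0. Lengths are in m, angles in rad, forces in N, time in s.
With the tool pointing down it reaches from about 0.35 to 0.9 m from the base axis. Payload 8.1 kg.
Tool frame: the origin (TCP) lies on the front face of the gripper's body, between the roots of the fingers; the fingertips stand 66 mm ahead of it and the grasp point (between the pads) lies 47 mm ahead of it (arm.finger_overhang is the distance from the TCP to the fingertips, in m); z points along the fingers, y is the line along which they close (so a half turn about z gives the same grasp; the last joint's range is limited). The gripper opens to 92 mm and grips with 3 to 60 N. Pads are 19 mm wide; open, the fingers measure 130 mm over their backs; the gripper's body (75 mm by 190 mm) begins 47 mm behind the grasp point.
Start: joints at [-1.222, 0.434, 0.025, 1.573, -0.012, 1.134, -0.075], TCP at [0.273, 0.562, 0.292] pointing down, gripper open.
Joint ranges: [-2.62, 2.62], [-0.44, 2.09], [-1.27, 1.32], [0.08, 2.57], [-1.32, 4.46], [0.12, 2], [-2.74, 2.74]. Speed limits (rad/s): [2.22, 2.22, 3.01, 3.01, 3.14, 3.14, 3.14].

### API

Orientations are given as a rotation vector (axis times angle).
In Python, from cell import readout, cams, workorder, spotter, arm gives the robot as it stands.
- The arm moves only by the shell command python3 -m creep [FORCE], which reads ROWS from standard input. ROWS is a JSON list that holds a single list of rows (three levels of brackets), with 1 to 10 rows, each of 5 numbers: dx, dy, dz in shares of the most that a row can go, 1 being 50 mm, then a turn about the tool's z in parts of the range, where 1.0 means 2 pi rad, then the opening from 0.0 (shut) to 1.0 (fully open); each row shifts and turns the commanded pose from where the row before left it, along the tool's axes as they then stand; what a row does not reach is not made up. A row lasts 1/10 s, in which the tool goes at most 0.05 m and 0.15 rad, less where a joint would pass 70% of its speed; a pose out of reach is approached as far as the arm can. The fingers move at their own pace and stop on an object; FORCE is the grip in N (left out, the last holds). Time passes only in rows, so rows that do not move let the fingers close. It prints the time, the measured TCP pose, the force, the opening and the grip force at its end. A shift or turn number past 1, either way, is cut back to 1. Input that does not fit is refused with a message, and nothing moves.
- readout.observe(): the state, without advancing time (a new reading comes with each control period).
- cams.get_image(name): name is "scene" or "top" or "wrist"; returns a dict with "image" (480x640x3 uint8, blue, green, red), "fx", "fy", "cx", "cy" (pixels), "distortion" ([k1, k2, p1, p2, k3] as OpenCV has them; the pictures are not rectified), "cam_to_world" (4x4, takes a point from camera to world coordinates); the wrist camera has in their place "mount" (4x4, takes a point from camera to tool coordinates, whose origin is the TCP and whose axes are the flange's). Camera axes: x right, y down, z forward; pixel columns grow to the right and rows downward; lengths in m; the calibration is good to about 2 mm. A picture is of the moment at which its call begins: read the wrist's pose just before it. There is no depth.
- workorder.sign_off(): hands the job in; it is judged then, once.
Trained networks look in a picture, given as the dict that the camera call returned (one of the last four; its "shot" number tells which), for a name from the list of things; names that differ only in an ending like _2 or _b are one class to them, and where a whole thing is asked for, a point or a joint stands for the part that bears it (a point fixed in the world has none). Each returns a list of dicts, best first, with "score" (0 to 1); they miss things now and then, are a little off and sometimes report something else, mostly with a low value. They report only what shows in the picture. A call takes as long as a camera call.
- spotter.boxes_of(picture, name): "centre" ([x, y, z] in m, in the coordinates of the camera as it stood for that picture, good to about 4 mm: the middle of the surface that is visible of it).
The state is a dict: "clock": time; "joints": joint angles; "dq": joint speeds; "joint_efforts": joint torques, N m; "position": TCP position; "ee_rot": TCP orientation; "force": force on the tool from outside, world axes, zero at the start; "ft_torque": the same for the moment, N m; "width": opening from 0.0 (shut) to 1.0 (fully open); "gripper_force": force on a finger pad.
Only numpy, scipy, OpenCV 4.12 (cv2) and the standard library are available. Lean on these libraries where they do the work, as an engineer would, in place of code of your own. Each camera call takes 0.05 s, during which the arm holds its last target. There are 200 camera calls.

## Working session

There is one attempt and no reset: what is moved stays moved. The work goes in short steps, Python scripts to look and compute and a shell command to move; the robot and the scene stay as the last step left them, time stands still between calls to the robot, and variables do not carry over. Pictures are saved under pics/ and viewed, at most 14 in all, crops included, and the job is handed in when it is done.

```bash
ls; mkdir -p pics
cat > h.py <<'E'
import numpy as np, cv2
from cell import readout, cams, workorder, spotter, arm
from scipy.spatial.transform import Rotation as R
def shot(n):
    o=readout.observe(); p=cams.get_image(n)
    if n=="wrist":
        T=np.eye(4);T[:3,:3]=R.from_rotvec(o["ee_rot"]).as_matrix();T[:3,3]=o["position"];p["M"]=T@np.array(p["mount"])
    else: p["M"]=np.array(p["cam_to_world"])
    return p
def w(p,c): return (p["M"]@np.r_[c,1])[:3]
def ray(p,u,v,z):
    K=np.array([[p["fx"],0,p["cx"]],[0,p["fy"],p["cy"]],[0,0,1]])
    q=cv2.undistortPoints(np.array([[[u,v]]],float),K,np.array(p["distortion"]))[0,0]
    d=p["M"][:3,:3]@np.r_[q,1];o=p["M"][:3,3]
    return o+d*(z-o[2])/d[2]
def proj(p,X):
    K=np.array([[p["fx"],0,p["cx"]],[0,p["fy"],p["cy"]],[0,0,1]])
    c=np.linalg.inv(p["M"])@np.r_[X,1]
    return cv2.projectPoints(c[None,:3],np.zeros(3),np.zeros(3),K,np.array(p["distortion"]))[0].ravel()
def st():
    o=readout.observe();print({k:np.round(o[k],4).tolist() for k in("clock","position","ee_rot","joints","force","width","gripper_force")})
    m=R.from_rotvec(o["ee_rot"]).as_matrix();print("toolx",m[:,0].round(3),"tooly",m[:,1].round(3),"toolz",m[:,2].round(3));return o
E
python3 - <<'E'
from h import *
st()
for n in("scene","top"):
    p=shot(n);cv2.imwrite(f"pics/{n}1.png",p["image"]);print(n,p["M"].round(3).tolist())
    for k in["balance","stand","forceps","tray","timer","petri_dish","marker","weight_a","weight_b","weight_d","pan_top","zero_key_top","start_bar_face","forceps_handle"]:
        r=spotter.boxes_of(p,k)
        print(k,[(round(d["score"],2),w(p,d["centre"]).round(3).tolist()) for d in r[:5]])
E
```

```text
pics
{'clock': 0.0, 'position': [0.2727, 0.5619, 0.2914], 'ee_rot': [-0.7038, -3.0615, 0.0025], 'joints': [-1.2216, 0.4352, 0.0249, 1.5741, -0.0116, 1.134, -0.0751], 'force': [0.3791, -0.4875, -0.8223], 'width': 0.999, 'gripper_force': 0.0}
toolx [-0.9    0.437 -0.   ] tooly [ 0.437  0.9   -0.002] toolz [-0.001 -0.001 -1.   ]
scene [[0.684, -0.404, 0.608, -0.551], [-0.73, -0.362, 0.58, -0.959], [-0.015, -0.84, -0.542, 1.025], [0.0, 0.0, 0.0, 1.0]]
balance [(0.58, [0.534, 0.058, 0.053]), (0.21, [0.467, -0.204, 0.022])]
stand [(0.74, [0.467, -0.2, 0.023])]
forceps [(0.84, [0.472, -0.194, 0.108])]
tray [(0.81, [0.471, -0.329, 0.004])]
timer [(0.7, [0.428, 0.379, 0.018]), (0.59, [0.503, 0.509, 0.014])]
petri_dish [(0.9, [0.476, -0.476, 0.019]), (0.47, [0.431, 0.378, 0.021])]
marker [(0.69, [0.502, 0.506, 0.016])]
weight_a [(0.69, [0.496, -0.357, 0.028]), (0.49, [0.45, -0.376, 0.023]), (0.48, [0.466, -0.334, 0.019])]
weight_b [(0.69, [0.496, -0.357, 0.028]), (0.49, [0.45, -0.376, 0.023]), (0.48, [0.466, -0.334, 0.019])]
weight_d [(0.69, [0.496, -0.357, 0.028]), (0.49, [0.45, -0.376, 0.023
[... 468 characters left out ...]
[(0.64, [0.551, 0.085, 0.062])]
stand [(0.69, [0.47, -0.194, 0.005])]
forceps [(0.54, [0.482, -0.198, 0.126])]
tray [(0.74, [0.475, -0.323, 0.008])]
timer [(0.81, [0.436, 0.377, 0.015])]
petri_dish [(0.63, [0.486, -0.478, 0.021])]
marker [(0.64, [0.509, 0.511, 0.016])]
weight_a [(0.58, [0.501, -0.291, 0.024]), (0.5, [0.508, -0.352, 0.035])]
weight_b [(0.58, [0.501, -0.291, 0.024]), (0.5, [0.508, -0.352, 0.035])]
weight_d [(0.58, [0.501, -0.291, 0.024]), (0.5, [0.508, -0.352, 0.035])]
pan_top [(0.93, [0.561, 0.087, 0.064]), (0.74, [0.483, -0.199, 0.129])]
zero_key_top [(0.71, [0.559, 0.081, 0.063])]
start_bar_face [(0.79, [0.437, 0.376, 0.019])]
forceps_handle [(0.39, [0.477, -0.196, 0.133])]
```

View pics/scene1.png

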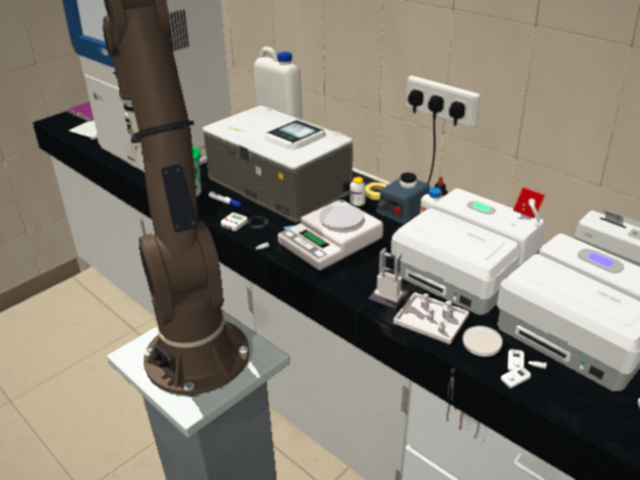

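View pics/top1.png

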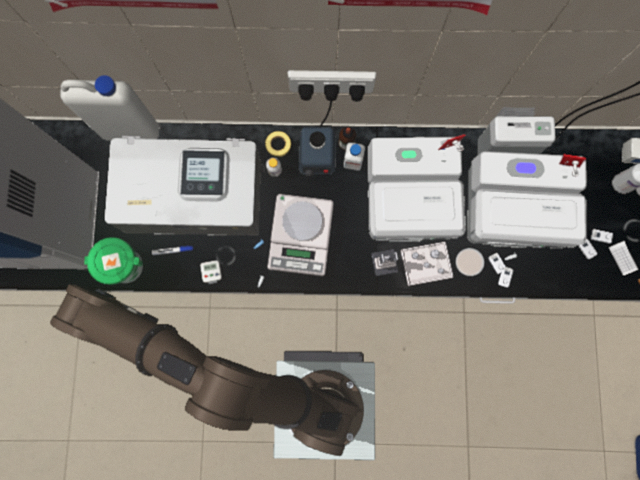

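The scene picture shows the balance near (330,230), the forceps in its stand at (390,275), the tray with about 4 weights at (430,315), the petri dish at (482,340), and the timer at (234,221) with the marker at (225,200). The top view agrees: pan (303,222), tray (427,263), timer (210,271), centrifuge front edge at row ~228. Next, the wrist camera over the balance.

The rows are not in the units I measure in: shifts go in shares of 50 mm and turns go in shares of 2 pi rad. I convert before sending: -0.036 m is -0.72, -0.033 m is -0.66.

```bash
echo '[[[-0.72,-0.66,0,0,0.5],[-0.72,-0.66,0,0,0],[-0.72,-0.66,0,0,0],[-0.72,-0.66,0,0,0],[-0.72,-0.66,0,0,0],[-0.72,-0.66,0,0,0],[-0.72,-0.66,0,0,0],[-0.72,-0.66,0,0,0],[-0.72,-0.66,0,0,0],[-0.72,-0.66,0,0,0]]]' | python3 -m creep 10
echo '[[[0,0,0,-0.0175,0],[0,0,0,-0.0175,0],[0,0,0,-0.0175,0],[0,0,0,-0.0183,0],[0,0,0,0,0]]]' | python3 -m creep
cat >> h.py <<'E'
def near(p,k,n=4):
    for d in spotter.boxes_of(p,k)[:n]:
        W=w(p,d["centre"]);print(k,round(d["score"],2),W.round(4).tolist(),proj(p,W).round().tolist())
E
python3 - <<'E'
from h import *
o=st();p=shot("wrist");cv2.imwrite("pics/w1.png",p["image"]);print(p["fx"],p["M"].round(3).tolist(),np.array(p["mount"]).round(4).tolist())
near(p,"balance");near(p,"zero_key_top");near(p,"pan_top")
E
```

```text
clock: 2.5
position: [0.4531, 0.1063, 0.2926]
ee_rot: [0.703, 3.061, 0.001]
force: [1.2, 0.1, -0.9]
width: 0.179
gripper_force: 0.0
clock: 3.0
position: [0.4527, 0.1081, 0.2924]
ee_rot: [0.008, 3.141, 0.0]
force: [-0.6, 0.3, -0.2]
width: 0.001
gripper_force: 0.0
{'clock': 3.0, 'position': [0.4527, 0.1081, 0.2924], 'ee_rot': [0.0082, 3.1413, 0.0003], 'joints': [-0.5163, 0.1704, 0.1942, 1.9576, -0.0386, 1.0168, 1.261], 'force': [-0.636, 0.2959, -0.1965], 'width': 0.0014, 'gripper_force': 0.0}
toolx [-1.     0.005 -0.   ] tooly [0.005 1.    0.   ] toolz [ 0.  0. -1.]
424.93352926432635 [[0.005, 0.962, 0.272, 0.379], [1.0, -0.005, -0.003, 0.108], [-0.001, 0.272, -0.962, 0.385], [0.0, 0.0, 0.0, 1.0]] [[-0.0001, -0.9623, -0.272, 0.0734], [1.0, 0.0003, -0.0014, -0.0001], [0.0014, -0.272, 0.9623, -0.0928], [0.0, 0.0, 0.0, 1.0]]
balance 0.91 [0.4765, 0.0914, 0.0442] [299.0, 242.0]
zero_key_top 0.63 [0.4768, 0.0984, 0.0446] [308.0, 242.0]
pan_top 0.76 [0.4729, 0.0936, 0.0415] [302.0, 237.0]
```

View pics/w1.png

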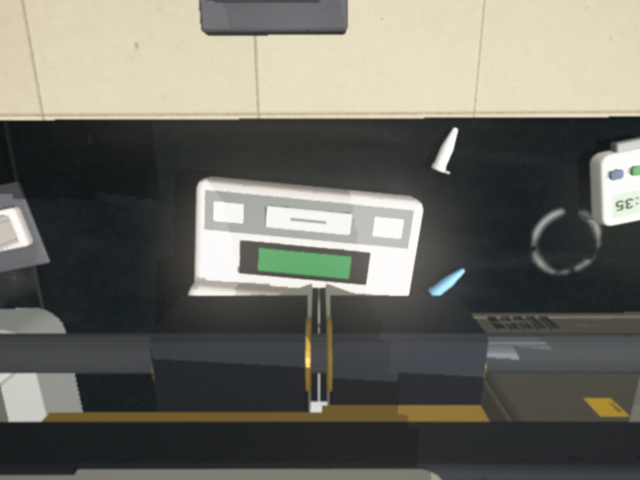

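The wrist view shows the balance front panel, with the long zero key centred at about (309,220), from x=266 to x=352. The display is at (304,263) and the timer is at the right edge (615,180).

Run:
```python
from h import *
p=shot("wrist")
for u,v,z in[(309,220,.0455),(266,218,.0455),(352,223,.0455),(204,181,.042),(422,200,.042)]: print(ray(p,u,v,z).round(4))
p=shot("top")
g=cv2.cvtColor(p["image"],cv2.COLOR_BGR2GRAY)
cv2.imwrite("pics/t2.png",cv2.resize(p["image"][120:300,60:480],None,fx=1.9,fy=1.9,interpolation=cv2.INTER_CUBIC))
for u,v,z in[(303,222,.078),(105,228,.22),(255,228,.22)]: print(ray(p,u,v,z).round(4))
```

```text
[0.4575 0.0999 0.0455]
[0.4555 0.0647 0.0455]
[0.4604 0.1351 0.0455]
[0.4253 0.0155 0.042 ]
[0.4425 0.1923 0.042 ]
[0.5962 0.0784 0.078 ]
[0.5383 0.662  0.22  ]
[0.5464 0.2177 0.22  ]
```

View pics/t2.png

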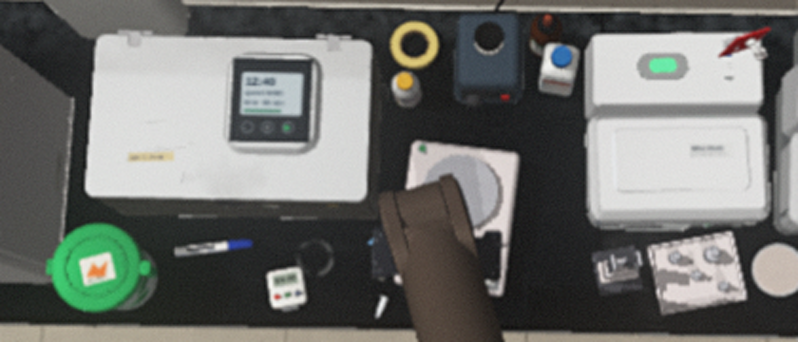

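Converted, 0.05 m is 1, -0.008 m is -0.16.

```bash
echo '[[[-0.106,-0.16,0.6,0,0],[0,0,1,0,0],[0,0,1,0,0],[0,0,0.6,0,0],[0,0,0.24,0,0],[0,0,0,0,0],[0,0,0,0,0]]]' | python3 -m creep; echo '[[[0,0,0.04,0,0],[0,0,0.03,0,0],[0,0,0,0,0]]]' | python3 -m creep
```

```text
clock: 4.0
position: [0.4582, 0.1002, 0.1206]
ee_rot: [0.012, 3.141, -0.0]
force: [0.8, 0.2, 0.8]
width: 0.004
gripper_force: 0.0
clock: 4.3
position: [0.4582, 0.1003, 0.1172]
ee_rot: [0.011, 3.14, 0.001]
force: [-0.0, 0.3, -0.2]
width: 0.004
gripper_force: 0.0
```

Converted, 0.003 m is 0.06, 0.0015 m is 0.03.

```bash
echo '[[[0,0,0.06,0,0],[0,0,0.03,0,0],[0,0,0.02,0,0],[0,0,0,0,0]]]' | python3 -m creep;echo '[[[0,0,0.02,0,0],[0,0,0,0,0]]]' | python3 -m creep;echo '[[[0,0,0.014,0,0],[0,0,0,0,0]]]' | python3 -m creep
```

```text
clock: 4.7
position: [0.4579, 0.1002, 0.1112]
ee_rot: [-0.011, -3.141, -0.0]
force: [-0.8, -0.3, 2.9]
width: 0.003
gripper_force: 1.2
clock: 4.9
position: [0.4579, 0.1002, 0.1103]
ee_rot: [-0.011, -3.142, -0.0]
force: [-2.6, 0.2, 5.6]
width: 0.003
gripper_force: 2.9
clock: 5.1
position: [0.4579, 0.1002, 0.1097]
ee_rot: [-0.011, -3.142, -0.0]
force: [-2.5, -0.9, 7.9]
width: 0.005
gripper_force: 3.9
```

Converted, 0.0005 m is 0.01.

```bash
echo '[[[0,0,0.01,0,0],[0,0,0,0,0],[0,0,0,0,0],[0,0,0,0,0]]]' | python3 -m creep;echo '[[[0,0,-1,0,0],[0,0,-1,0,0],[0,0,-1,0,0.44],[0,-1,-0.6,0,0.7],[0,-1,0,0,1],[0,-1,0,0,1],[0,-1,0,0,1],[0,-1,0,0,1],[0,-0.6,0,0,1],[0,0,0,0,1]]]' | python3 -m creep
python3 - <<'E'
from h import *
o=st();p=shot("wrist");cv2.imwrite("pics/w2.png",p["image"])
near(p,"forceps");near(p,"stand");near(p,"forceps_handle");near(p,"weight_a",6);near(p,"tray")
E
```

```text
clock: 5.5
position: [0.4579, 0.1001, 0.1094]
ee_rot: [0.011, 3.141, 0.0]
force: [-2.9, 0.1, 8.2]
width: 0.005
gripper_force: 4.6
clock: 6.5
position: [0.4551, -0.1776, 0.2849]
ee_rot: [0.022, 3.141, -0.003]
force: [-0.1, -0.3, 0.5]
width: 0.65
gripper_force: 0.0
{'clock': 6.5, 'position': [0.4551, -0.1776, 0.2849], 'ee_rot': [0.0221, 3.1412, -0.0034], 'joints': [-0.0764, 0.2202, 0.4093, 1.9326, -0.1007, 1.0077, 1.9346], 'force': [-0.1441, -0.2597, 0.4967], 'width': 0.65, 'gripper_force': 0.0}
toolx [-1.     0.014 -0.   ] tooly [ 0.014  1.    -0.002] toolz [ 0.    -0.002 -1.   ]
forceps 0.84 [0.4763, -0.1986, 0.1286] [287.0, 278.0]
forceps 0.3 [0.4656, -0.327, 0.0258] [145.0, 225.0]
stand 0.58 [0.4609, -0.1948, 0.008] [301.0, 213.0]
forceps_handle 0.88 [0.4725, -0.1975, 0.1282] [288.0, 272.0]
weight_a 0.96 [0.4998, -0.3529, 0.0339] [116.0, 267.0]
weight_a 0.95 [0.4952, -0.2887, 0.032] [191.0, 260.0]
weight_a 0.81 [0.4657, -0.3241, 0.0271] [148.0, 226.0]
weight_a 0.73 [0.4467, -0.3688, 0.0236] [94.0, 204.0]
tray 0.75 [0.4707, -0.3245, 0.0029] [158.0, 225.0]
```

View pics/w2.png

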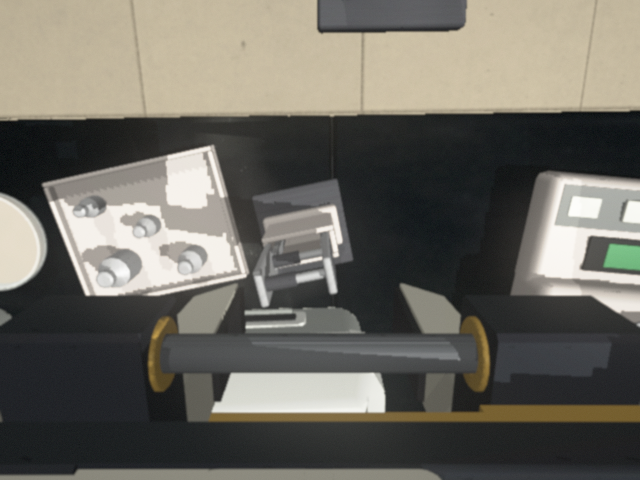

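Four weights are visible at (112,272) (the largest), (190,262), (145,226) and (88,207). The forceps handle plates are at about (264,290) and (333,280), with stand and tray both yawed. Zooming in.

Converted, 0.03 m is 0.6, -0.02 m is -0.4.

```bash
echo '[[[0.6,-0.4,0,0,1],[0,0,0,0,1],[0,0,0,0,1],[0,0,0,0,1]]]' | python3 -m creep
python3 - <<'E'
from h import *
p=shot("wrist");np.save("pics/p.npy",p,allow_pickle=True);cv2.imwrite("pics/w3f.png",p["image"])
near(p,"forceps_handle",1)
cv2.imwrite("pics/w3.png",cv2.resize(p["image"][170:340,230:430],None,fx=3.5,fy=3.5,interpolation=cv2.INTER_CUBIC))
E
```

```text
clock: 7.2
position: [0.4266, -0.1915, 0.2849]
ee_rot: [0.008, 3.141, 0.0]
force: [-0.3, -0.1, -0.2]
width: 0.999
gripper_force: 0.0
forceps_handle 0.82 [0.474, -0.1981, 0.1221] [309.0, 312.0]
```

View pics/w3.png

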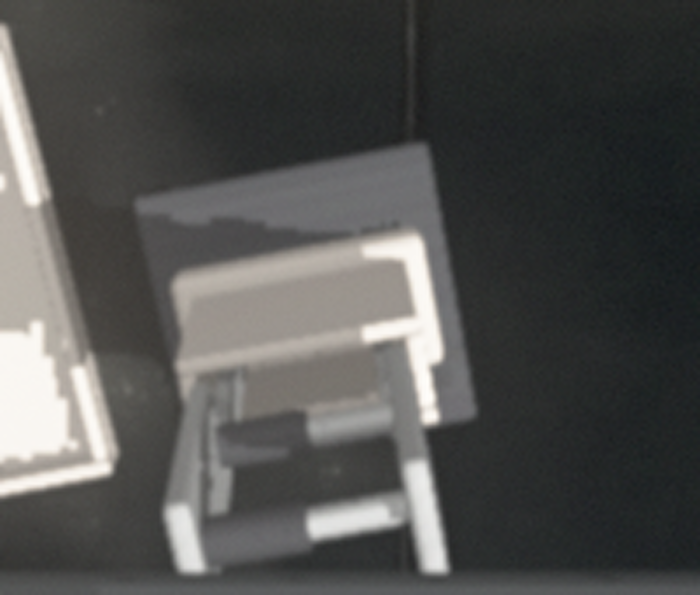

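The stand foot corners are at (269,228), (352,211) and (366,288). The front outer corners of the plate tops are at (278,315) and (353,301).

Run:
```python
from h import *
p=np.load("pics/p.npy",allow_pickle=True).item()
f=lambda x,y,z:ray(p,230+x/3.5,170+y/3.5,z)
a,b=f(168,508,.136),f(430,460,.136);y=(b-a)/np.linalg.norm(b-a);x=np.array([y[1],-y[0],0])
print(a,b,np.linalg.norm(b-a),"yaw",np.arctan2(-y[0],y[1]),"centre",(a+b)/2+.012*x)
A,B,C=f(137,203,.004),f(428,145,.004),f(475,412,.004);print(A,B,C,np.linalg.norm(B-A),np.linalg.norm(C-B),"centre",(A+C)/2,"yaw",np.arctan2(-(B-A)[0],(B-A)[1]))
# pot rim front outer edges
print(f(172,290,.062),f(425,235,.062))
```

```text
[ 0.46955436 -0.21736691  0.136     ] [ 0.46054524 -0.17097579  0.136     ] 0.047257805184385986 yaw 0.19181174831647446 centre [ 0.47682972 -0.19188369  0.136     ]
[ 0.44679077 -0.23693364  0.004     ] [ 0.4318677  -0.16184172  0.004     ] [ 0.50529896 -0.14798384  0.004     ] 0.07656039921734885 0.07472744296620194 centre [ 0.47604487 -0.19245874  0.004     ] yaw 0.1961747315008289
[ 0.45222127 -0.22280311  0.062     ] [ 0.43982381 -0.16674449  0.062     ]
```

Converted, -0.0492 m is -0.984, -0.0101 m is -0.202, -0.1 rad is -0.0159.

```bash
echo '[[[0,0,0,-0.0159,1],[0,0,0,-0.0159,1],[-0.984,-0.202,0,0,1],[0,0,0.6,0,1],[0,0,0,0,1],[0,0,0,0,1]]]' | python3 -m creep 30
cat >> h.py <<'E'
def go(x,y,z=None,yaw=None):
    "print tool-axis shift from measured pose to target; yaw= world yaw of tool y line (0: tool y = world y)"
    o=readout.observe();m=R.from_rotvec(o["ee_rot"]).as_matrix();P=np.array(o["position"])
    cy=np.arctan2(-m[0,1],m[1,1]);t=0 if yaw is None else cy-yaw
    m2=m@R.from_rotvec([0,0,t]).as_matrix()
    d=m2.T@(np.array([x,y,P[2] if z is None else z])-P)
    print("pos",P.round(4),"yaw",round(cy,4),"tilt",m[:2,2].round(4),"turn",round(t,4),"d",d.round(4),"n",round(np.linalg.norm(d[:2]),3),"F",np.round(o["force"],1),"w",round(o["width"]*92,1),"g",round(o["gripper_force"],1),"t",o["clock"],"j7",round(o["joints"][6],2))
E
python3 -c "
from h import *
go(.4768,-.1919,.151,.194)"
```

```text
clock: 7.9
position: [0.4753, -0.1927, 0.2544]
ee_rot: [0.303, -3.125, -0.001]
force: [-0.5, -1.0, 0.8]
width: 0.996
gripper_force: 0.0
pos [ 0.4753 -0.1927  0.2544] yaw 0.1932 tilt [-0.0025  0.0004] turn -0.0008 d [-0.0019  0.0004  0.1034] n 0.002 F [-0.5 -1.   0.8] w 91.6 g 0.0 t 7.9 j7 2.19
```

Converted, 0.04 m is 0.8, 0.023 m is 0.46.

```bash
echo '[[[-0.03,0.008,0.8,0,1],[0,0,0.8,0,1],[0,0,0.46,0,1],[0,0,0,0,0.7],[0,0,0,0,0.6],[0,0,0,0,0.46],[0,0,0,0,0.46],[0,0,0,0,0.46],[0,0,0,0,0.46]]]' | python3 -m creep 30
python3 -c "
from h import *
go(.4768,-.1919,.151,.194)"
```

```text
clock: 8.8
position: [0.4776, -0.1923, 0.1524]
ee_rot: [-0.303, 3.126, -0.0]
force: [-0.0, 0.1, 0.2]
width: 0.529
gripper_force: 0.3
pos [ 0.4776 -0.1923  0.1524] yaw 0.1932 tilt [ 0.0011 -0.0001] turn -0.0008 d [0.0007 0.0005 0.0014] n 0.001 F [-0.   0.1  0.2] w 48.7 g 0.3 t 8.8 j7 2.26
```

Converted, -0.04 m is -0.8, -0.03 m is -0.6.

```bash
echo '[[[0,0,0,0,0.46],[0,0,0,0,0.46],[0,0,0,0,0.46],[0,0,0,0,0.46]]]' | python3 -m creep 30; echo '[[[0,0,-0.4,0,0.46],[0,0,-0.6,0,0.46],[0,0,-0.8,0,0.46],[0,0,-0.8,0,0.46],[0,0,0,0,0.46],[0,0,0,0,0.46]]]' | python3 -m creep
python3 - <<'E'
from h import *
go(.48,-.325,.28,.194)
p=shot("wrist");cv2.imwrite("pics/w4.png",p["image"]);near(p,"forceps",2)
print(proj(p,[.48,-.325,.02]))
E
```

```text
clock: 9.2
position: [0.4777, -0.1923, 0.1523]
ee_rot: [-0.303, 3.126, -0.0]
force: [0.0, 0.2, 6.9]
width: 0.461
gripper_force: 9.5
clock: 9.8
position: [0.4775, -0.1923, 0.2823]
ee_rot: [-0.303, 3.125, -0.0]
force: [-0.5, 0.8, -1.0]
width: 0.461
gripper_force: 7.2
pos [ 0.4775 -0.1923  0.2823] yaw 0.1932 tilt [ 0.0018 -0.0001] turn -0.0008 d [ 0.0231 -0.1307  0.0023] n 0.133 F [-0.5  0.8 -1. ] w 42.4 g 7.2 t 9.8 j7 2.17
forceps 0.57 [0.4743, -0.1961, 0.2261] [311.0, 310.0]
forceps 0.38 [0.4857, 0.0432, 0.0397] [593.0, 277.0]
[163.02495711 182.73813801]
```

View pics/w4.png

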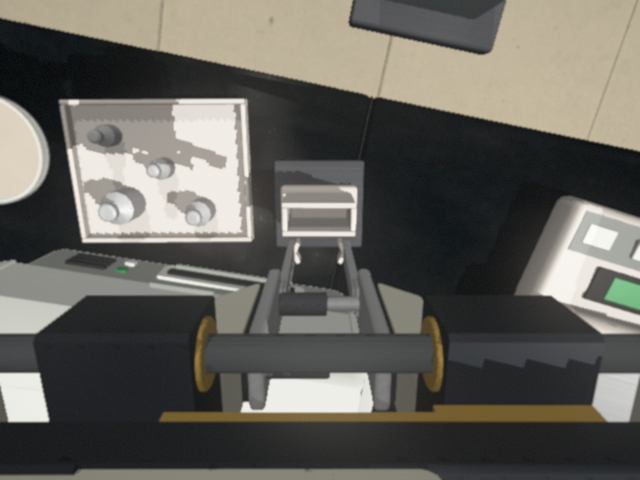

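The forceps is held, with its jaw tips at (298,257) and (341,257). Weights are at (118,205), (200,212), (159,169) and (103,134). I'll zoom for knob centres.

Run:
```python
from h import *
p=shot("wrist");np.save("pics/p.npy",p,allow_pickle=True)
im=cv2.resize(p["image"][105:250,70:230],None,fx=4,fy=4,interpolation=cv2.INTER_CUBIC)
i2=cv2.resize(p["image"][225:275,280:360],None,fx=2,fy=2,interpolation=cv2.INTER_CUBIC)
im[480:580,480:640]=i2
cv2.imwrite("pics/w5.png",im)
near(p,"weight_a",5)
print(ray(p,319.5,257,.136))
```

```text
weight_a 0.83 [0.5, -0.3539, 0.0331] [118.0, 205.0]
weight_a 0.81 [0.4451, -0.3689, 0.0253] [108.0, 132.0]
weight_a 0.77 [0.4698, -0.3236, 0.0223] [163.0, 174.0]
weight_a 0.62 [0.4848, 0.0439, 0.0438] [597.0, 280.0]
weight_a 0.55 [0.4911, -0.2877, 0.0254] [203.0, 208.0]
[ 0.47982889 -0.19097901  0.136     ]
```

View pics/w5.png

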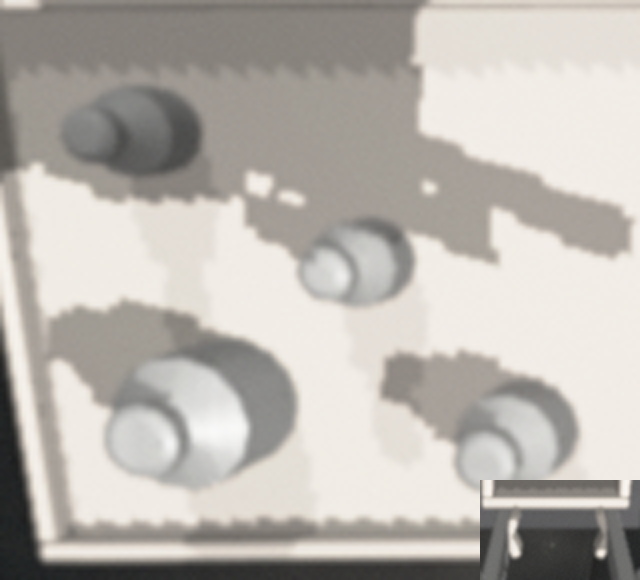

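Run:
```python
from h import *
p=np.load("pics/p.npy",allow_pickle=True).item()
obs={"W1":(90,132),"W3":(326,272),"A":(142,440),"W4":(487,462)}
ty={"a":(.028,.046,.015),"b":(.022,.038,.013),"d":(.018,.032,.011)}
th=np.linspace(0,2*np.pi,60)
for n,(x,y) in obs.items():
  for t,(D,H,k) in ty.items():
    X=ray(p,70+x/4,105+y/4,.004+H)
    def disc(d,z): 
        q=np.array([proj(p,[X[0]+d/2*np.cos(a),X[1]+d/2*np.sin(a),z]) for a in th]);q=(q-[70,105])*4;return q.min(0).round().tolist(),q.max(0).round().tolist()
    print(n,t,X.round(4),"knob",disc(k,.004+H),"base",disc(D,.004),"bodytop",disc(D,.004+H-.013))
```

```text
W1 a [ 0.4485 -0.3682  0.05  ] knob ([49.0, 90.0], [131.0, 173.0]) base ([135.0, 55.0], [268.0, 191.0]) bodytop ([51.0, 54.0], [198.0, 203.0])
W1 b [ 0.4496 -0.3722  0.042 ] knob ([55.0, 97.0], [125.0, 167.0]) base ([130.0, 71.0], [235.0, 178.0]) bodytop ([67.0, 72.0], [180.0, 186.0])
W1 d [ 0.4504 -0.3752  0.036 ] knob ([61.0, 103.0], [119.0, 161.0]) base ([125.0, 82.0], [211.0, 170.0]) bodytop ([78.0, 83.0], [169.0, 175.0])
W3 a [ 0.4659 -0.3231  0.05  ] knob ([286.0, 232.0], [366.0, 312.0]) base ([342.0, 181.0], [472.0, 312.0]) bodytop ([279.0, 192.0], [423.0, 335.0])
W3 b [ 0.4674 -0.326   0.042 ] knob ([292.0, 238.0], [360.0, 306.0]) base ([341.0, 199.0], [444.0, 303.0]) bodytop ([295.0, 209.0], [405.0, 319.0])
W3 d [ 0.4686 -0.3282  0.036 ] knob ([298.0, 244.0], [354.0, 300.0]) base ([340.0, 212.0], [424.0, 296.0]) bodytop ([306.0, 220.0], [394.0, 309.0])
A a [ 0.5053 -0.3553  0.05  ] knob ([103.0, 402.0], [181.0, 478.0]) base ([179.0, 332.0], [307.0, 458.0]) bodytop ([103.0, 357.0], [243.0, 494.0])
A b [ 0.5078 -0.359   0.042 ] knob ([109.0, 408.0], [175.0, 472.0]) base ([175.0, 354.0], [275.0, 452.0]) bodytop ([119.0, 374.0], [226.0, 478.0])
A d [ 0.5097 -0.3618  0.036 ] knob ([115.0, 413.0], [169.0, 466.0]) base ([171.0, 369.0], [253.0, 449.0]) bodytop ([129.0, 385.0], [215.0, 469.0])
W4 a [ 0.4968 -0.2891  0.05  ] knob ([448.0, 424.0], [526.0, 499.0]) base ([483.0, 352.0], [610.0, 477.0]) bodytop ([436.0, 379.0], [575.0, 514.0])
W4 b [ 0.4991 -0.2911  0.042 ] knob ([454.0, 430.0], [520.0, 494.0]) base ([487.0, 374.0], [586.0, 472.0]) bodytop ([452.0, 396.0], [558.0, 499.0])
W4 d [ 0.5008 -0.2927  0.036 ] knob ([460.0, 436.0], [514.0, 488.0]) base ([488.0, 390.0], [569.0, 469.0]) bodytop ([462.0, 406.0], [548.0, 490.0])
```

Sizes fit: A = 200 g, W4 (lower right) = 100 g, W1 and W3 = 50 g, so 4 weights. Using the tip offset seen in the same camera, I'll hover above W4 first.

```bash
python3 -c "
from h import *
go(.4968,-.2924,.215,.194)"
```

```text
pos [ 0.4766 -0.192   0.2804] yaw 0.1931 tilt [-0.0025  0.0005] turn -0.0009 d [-0.0006 -0.1025  0.0653] n 0.102 F [-0.1  0.7 -0.7] w 42.7 g 7.2 t 10.0 j7 2.17
```

Converted, -0.04 m is -0.8, 0.035 m is 0.7.

```bash
echo '[[[0,-0.8,0,0,0.46],[0,-0.8,0,0,0.46],[0,-0.45,0.6,0,0.46],[0,0,0.7,0,0.46],[0,0,0,0,0.46],[0,0,0,0,0.46]]]' | python3 -m creep
python3 - <<'E'
from h import *
go(.4968,-.2924,.1824,.194)
p=shot("wrist");np.save("pics/p.npy",p,allow_pickle=True)
cv2.imwrite("pics/w6.png",cv2.resize(p["image"][190:320,230:410],None,fx=4,fy=4,interpolation=cv2.INTER_CUBIC))
E
```

```text
clock: 10.6
position: [0.4965, -0.2923, 0.2161]
ee_rot: [0.303, -3.124, -0.002]
force: [1.0, -0.3, -0.3]
width: 0.456
gripper_force: 7.2
pos [ 0.4965 -0.2923  0.2161] yaw 0.1932 tilt [-0.0027  0.0013] turn -0.0008 d [-0.0004 -0.0002  0.0337] n 0.0 F [ 1.  -0.3 -0.3] w 42.0 g 7.2 t 10.6 j7 2.41
```

View pics/w6.png

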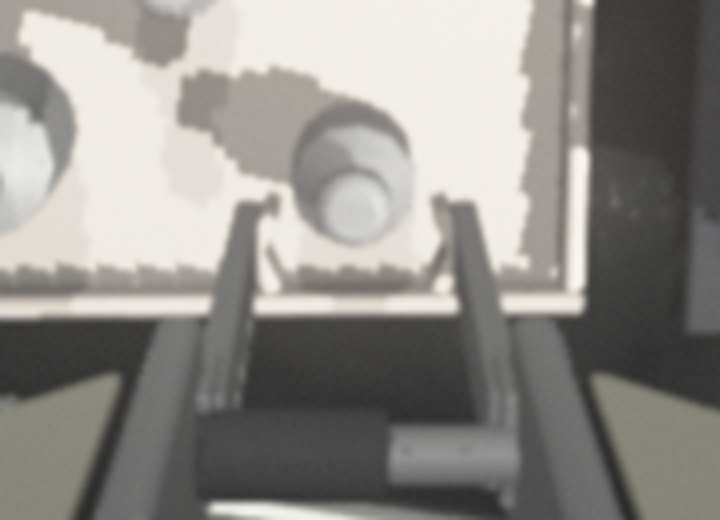

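Jaws straddle the knob evenly: tips at crop x 268/440, knob at 353. I still need to check the depth (tool x) alignment.

Run:
```python
from h import *
p=np.load("pics/p.npy",allow_pickle=True).item()
o=readout.observe();m=R.from_rotvec(o["ee_rot"]).as_matrix();P=np.array(o["position"])
for y in(-.0176,-.0125,.0125,.0176):
  for z in(.1484,.1374):
    print(y,z,[((proj(p,P+m@np.array([x,y,z]))-[230,190])*4).round().tolist() for x in(.005,0,-.005)])
for z in (.042,.034):print(ray(p,230+353/4,190+203/4,z))
```

```text
-0.0176 0.1484 [[233.0, 214.0], [234.0, 246.0], [234.0, 279.0]]
-0.0176 0.1374 [[228.0, 235.0], [229.0, 269.0], [229.0, 303.0]]
-0.0125 0.1484 [[268.0, 214.0], [268.0, 246.0], [269.0, 279.0]]
-0.0125 0.1374 [[264.0, 235.0], [265.0, 269.0], [265.0, 303.0]]
0.0125 0.1484 [[438.0, 214.0], [438.0, 246.0], [437.0, 279.0]]
0.0125 0.1374 [[442.0, 235.0], [441.0, 269.0], [441.0, 303.0]]
0.0176 0.1484 [[473.0, 214.0], [472.0, 246.0], [471.0, 278.0]]
0.0176 0.1374 [[478.0, 235.0], [477.0, 269.0], [477.0, 303.0]]
[ 0.49804144 -0.2923121   0.042     ]
[ 0.50023986 -0.29188342  0.034     ]
```

Converted, 0.02 m is 0.4, -0.0037 m is -0.074.

```bash
echo '[[[-0.074,-0.014,0,0,0.46],[0,0,0.4,0,0.46],[0,0,0.27,0,0.46],[0,0,0,0,0.46],[0,0,0,0,0.46]]]' | python3 -m creep
echo '[[[0,0,0,0,0.4],[0,0,0,0,0.35],[0,0,0,0,0.2],[0,0,0,0,0.2],[0,0,0,0,0.2],[0,0,0,0,0.2]]]' | python3 -m creep 28
python3 -c "
from h import *
go(.4968,-.2924,.1824,.194)"
```

```text
clock: 11.15
position: [0.5009, -0.2927, 0.1837]
ee_rot: [-0.303, 3.127, 0.0]
force: [0.6, -0.4, 0.3]
width: 0.457
gripper_force: 7.2
clock: 11.75
position: [0.501, -0.2929, 0.1836]
ee_rot: [-0.303, 3.126, -0.0]
force: [-0.9, 0.6, 5.0]
width: 0.319
gripper_force: 28.0
pos [ 0.501  -0.2929  0.1836] yaw 0.1932 tilt [ 0.0007 -0.0001] turn -0.0008 d [0.004  0.0013 0.0012] n 0.004 F [-0.9  0.6  5. ] w 29.4 g 28.0 t 11.75 j7 2.43
```

Converted, -0.045 m is -0.9, -0.03 m is -0.6.

```bash
echo '[[[0,0,-0.4,0,0.2],[0,0,-0.6,0,0.2],[0,0,-0.9,0,0.2],[0,0,-0.9,0,0.2],[0,0,-0.9,0,0.2],[0,0,0,0,0.2]]]' | python3 -m creep
echo '[[[-0.094,0.84,0,0,0.2],[-0.094,0.84,0,0,0.2],[-0.094,0.84,0,0,0.2],[-0.094,0.84,0,0,0.2],[-0.094,0.84,0,0,0.2],[-0.094,0.84,0,0,0.2],[-0.094,0.84,0,0,0.2],[-0.094,0.84,0,0,0.2],[-0.094,0.84,0,0,0.2],[0,0,0,0,0.2]]]' | python3 -m creep
python3 - <<'E'
from h import *
go(.56,.09,.37,.194)
p=shot("wrist");np.save("pics/p.npy",p,allow_pickle=True);near(p,"pan_top",2);near(p,"weight_b",3)
cv2.imwrite("pics/w7.png",p["image"])
E
```

```text
clock: 12.35
position: [0.5023, -0.2945, 0.3743]
ee_rot: [-0.301, 3.119, -0.008]
force: [-0.0, -0.1, -1.2]
width: 0.319
gripper_force: 28.0
clock: 13.35
position: [0.4684, 0.0925, 0.3671]
ee_rot: [0.317, -3.124, -0.004]
force: [-1.3, -0.2, -1.2]
width: 0.315
gripper_force: 28.0
pos [0.4684 0.0925 0.3671] yaw 0.2019 tilt [-0.0018  0.0021] turn 0.0079 d [-0.0894 -0.0201 -0.003 ] n 0.092 F [-1.3 -0.2 -1.2] w 29.0 g 28.0 t 13.35 j7 1.5
pan_top 0.94 [0.4945, 0.0823, 0.0444] [303.0, 222.0]
weight_b 0.98 [0.4573, 0.0917, 0.2131] [321.0, 229.0]
weight_b 0.33 [0.4658, 0.0983, 0.3228] [336.0, 331.0]
```

View pics/w7.png

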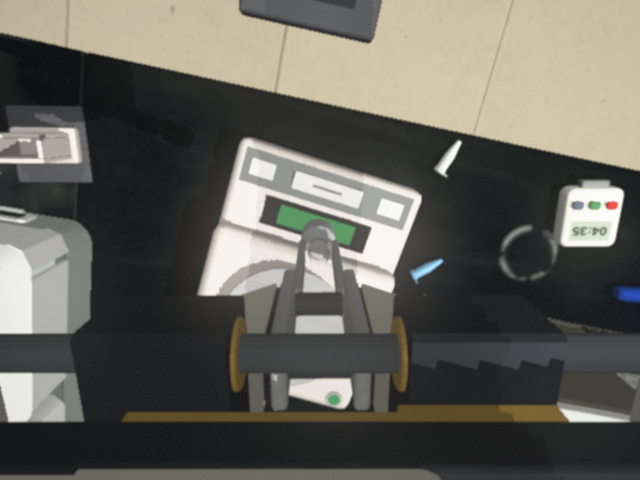

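The 100 g weight hangs upright at (320,238). The pan's front arc is visible around (270,262), and the step of the housing has corners at (220,226) and (393,296). The timer is at (590,215) with its start bar toward the robot.

Run:
```python
from h import *
from scipy.optimize import least_squares
p=np.load("pics/p.npy",allow_pickle=True).item()
L,Rr=ray(p,220,226,.064),ray(p,393,296,.064);print(L,Rr,np.linalg.norm(L-Rr),(L+Rr)/2,"yaw",np.arctan2(-(Rr-L)[0],(Rr-L)[1]))
P=np.array([ray(p,u,v,.078)[:2] for u,v in[(218,295),(232,278),(250,266),(270,262),(290,264)]])
r=least_squares(lambda c:np.hypot(*(P-c).T)-.065,[.597,.085]);print(r.x,r.fun)
# pan in an unobstructed first top picture
im=cv2.imread("pics/top1.png");t=shot("top")
g=im[185:260,265:340].astype(int)
m=((g.max(2)-g.min(2)<25)&(g.mean(2)>120)&(g.mean(2)<200)&(g[:,:,0]>g[:,:,2]-2)).astype(np.uint8)
n,l,s,c=cv2.connectedComponentsWithStats(m);k=1+s[1:,4].argmax();print(s[k],c[k]+[265,185],ray(t,*(s[k][:2]+s[k][2:4]/2+[265,185]),.078))
near(t,"timer",1)
```

```text
[0.51013759 0.0048268  0.064     ] [0.54714273 0.18517028 0.064     ] 0.1841009273222011 [0.52864016 0.09499854 0.064     ] yaw -0.2023834067983357
[0.5940694  0.07692888] [-0.0001728  -0.00039948  0.00074424  0.00023548 -0.00055177]
[  18   16   39   39 1193] [301.92539816 220.50963956] [0.60116929 0.08009638 0.078     ]
timer 0.81 [0.4347, 0.3802, 0.0169] [211.0, 272.0]
```

```bash
python3 -c "
from h import *
go(.623,.054,.27,.2)"
```

```text
pos [0.4697 0.0848 0.3678] yaw 0.1909 tilt [-0.0005 -0.0007] turn -0.0091 d [-0.1442 -0.0606  0.0978] n 0.156 F [ 0.1  0.1 -1.5] w 29.1 g 28.0 t 13.6 j7 1.5
```

The rows are not in the units I measure in: shifts go in shares of 50 mm and turns go in shares of 2 pi rad. I convert before sending: 0.04 m is 0.8, -0.0362 m is -0.724.

```bash
echo '[[[-0.72,-0.3,0,0,0.2],[-0.72,-0.3,0,0,0.2],[-0.72,-0.3,0,0,0.2],[-0.724,-0.312,0,0,0.2],[0,0,0.8,0,0.2],[0,0,0.6,0,0.2],[0,0,0.4,0,0.2],[0,0,0,0,0.2],[0,0,0,0,0.2]]]' | python3 -m creep; python3 -c "
from h import *
go(.623,.054,.2576,.195)"
```

```text
clock: 14.5
position: [0.6231, 0.0533, 0.2787]
ee_rot: [0.3, -3.127, 0.001]
force: [-0.4, -0.1, -1.8]
width: 0.313
gripper_force: 28.0
pos [0.6231 0.0533 0.2787] yaw 0.1916 tilt [-0.     -0.0004] turn -0.0034 d [-0.0001  0.0007  0.0211] n 0.001 F [-0.4 -0.1 -1.8] w 28.8 g 28.0 t 14.5 j7 1.7
```

Converted, 0.009 m is 0.18, 0.006 m is 0.12.

```bash
echo '[[[0,0,0.18,0,0.2],[0,0,0.12,0,0.2],[0,0,0.06,0,0.2],[0,0,0.02,0,0.2],[0,0,0.02,0,0.2],[0,0,0,0,0.2]]]' | python3 -m creep;  echo '[[[0,0,0.02,0,0.2],[0,0,0,0,0.2]]]' | python3 -m creep
```

```text
clock: 15.1
position: [0.6229, 0.0545, 0.2584]
ee_rot: [-0.303, 3.127, 0.0]
force: [0.5, 0.9, -1.3]
width: 0.32
gripper_force: 28.0
clock: 15.3
position: [0.6231, 0.0544, 0.2579]
ee_rot: [-0.303, 3.126, 0.0]
force: [-0.8, -1.0, 1.6]
width: 0.313
gripper_force: 28.0
```

Converted, 0.0003 m is 0.006.

```bash
echo '[[[0,0,0.006,0,0.2],[0,0,0,0,0.32],[0,0,0,0,0.35],[0,0,0,0,0.38],[0,0,0,0,0.42],[0,0,0,0,0.46],[0,0,0,0,0.46],[0,0,0,0,0.46]]]' | python3 -m creep 28
echo '[[[0,0,-0.2,0,0.46],[0,0,-0.4,0,0.46],[0,0,-0.8,0,0.46],[0,0,-0.9,0,0.46],[0,0,0,0,0.46]]]' | python3 -m creep
python3 - <<'E'
from h import *
go(.5077,-.3553,.25,.195)
p=shot("wrist");near(p,"weight_b",3)
E
```

```text
clock: 16.1
position: [0.6228, 0.0545, 0.2569]
ee_rot: [0.303, -3.127, -0.0]
force: [0.2, 0.4, -1.6]
width: 0.459
gripper_force: 7.2
clock: 16.6
position: [0.6251, 0.0542, 0.3795]
ee_rot: [-0.301, 3.116, 0.001]
force: [1.7, -0.4, -1.1]
width: 0.46
gripper_force: 7.2
pos [0.6251 0.0542 0.3795] yaw 0.1927 tilt [0.0111 0.0018] turn -0.0023 d [ 0.1959 -0.379   0.1274] n 0.427 F [ 1.7 -0.4 -1.1] w 42.4 g 7.2 t 16.6 j7 1.68
weight_b 0.97 [0.6171, 0.0543, 0.099] [321.0, 194.0]
```

Converted, -0.0381 m is -0.762, 0.0197 m is 0.394.

```bash
echo '[[[0.394,-0.762,0,0,0.46],[0.394,-0.762,0,0,0.46],[0.394,-0.762,0,0,0.46],[0.394,-0.762,0,0,0.46],[0.394,-0.762,0,0,0.46],[0.394,-0.762,0,0,0.46],[0.394,-0.762,0,0,0.46],[0.394,-0.762,0,0,0.46],[0.394,-0.762,0,0,0.46],[0.39,-0.752,0,0,0.46]]]' | python3 -m creep 28
echo '[[[0,0,1,0,0.46],[0,0,1,0,0.46],[0,0,0.5,0,0.46],[0,0,0,0,0.46],[0,0,0,0,0.46]]]' | python3 -m creep
python3 - <<'E'
from h import *
go(.5071,-.3569,.225,.194)
p=shot("wrist");np.save("pics/p.npy",p,allow_pickle=True);near(p,"weight_a",4)
cv2.imwrite("pics/w8.png",cv2.resize(p["image"][130:320,210:420],None,fx=3.5,fy=3.1,interpolation=cv2.INTER_CUBIC))
E
```

```text
clock: 17.7
position: [0.5016, -0.3579, 0.3707]
ee_rot: [0.303, -3.125, -0.002]
force: [0.4, -0.6, -0.0]
width: 0.456
gripper_force: 7.2
clock: 18.2
position: [0.5026, -0.3567, 0.2469]
ee_rot: [0.303, -3.126, -0.001]
force: [-0.4, -0.2, 0.3]
width: 0.461
gripper_force: 7.2
pos [ 0.5026 -0.3567  0.2469] yaw 0.193 tilt [-0.0011  0.0005] turn -0.001 d [-0.0044 -0.0011  0.0219] n 0.005 F [-0.4 -0.2  0.3] w 42.4 g 7.2 t 18.2 j7 2.47
weight_a 0.9 [0.5034, -0.356, 0.0338] [320.0, 225.0]
weight_a 0.89 [0.4471, -0.3771, 0.0246] [306.0, 143.0]
weight_a 0.57 [0.5032, -0.3594, 0.1918] [312.0, 321.0]
```

Converted, 0.03 m is 0.6, -0.0044 m is -0.088.

```bash
echo '[[[-0.088,-0.022,0,0,0.46],[0,0,0.6,0,0.46],[0,0,0.4,0,0.46],[0,0,0.14,0,0.46],[0,0,0,0,0.46],[0,0,0,0,0.46]]]' | python3 -m creep
echo '[[[0,0,0,0,0.4],[0,0,0,0,0.35],[0,0,0,0,0.2],[0,0,0,0,0.2],[0,0,0,0,0.2],[0,0,0,0,0.2]]]' | python3 -m creep 30
python3 -c "
from h import *
go(.5071,-.3569,.37,.194)"
```

```text
clock: 18.9
position: [0.5079, -0.3575, 0.1913]
ee_rot: [-0.303, 3.125, -0.002]
force: [-0.3, -0.8, -2.0]
width: 0.459
gripper_force: 7.2
clock: 19.5
position: [0.5076, -0.357, 0.1907]
ee_rot: [-0.303, 3.126, -0.0]
force: [-1.6, 3.1, 6.5]
width: 0.341
gripper_force: 30.0
pos [ 0.5076 -0.357   0.1907] yaw 0.1931 tilt [ 0.0011 -0.0002] turn -0.0009 d [ 0.0003  0.0002 -0.1793] n 0.0 F [-1.6  3.1  6.5] w 31.4 g 30.0 t 19.5 j7 2.49
```

Converted, -0.045 m is -0.9, -0.03 m is -0.6.

```bash
echo '[[[0,0,-0.4,0,0.2],[0,0,-0.6,0,0.2],[0,0,-0.9,0,0.2],[0,0,-0.9,0,0.2],[0,0,-0.9,0,0.2],[0,0,0,0,0.2]]]' | python3 -m creep
echo '[[[-0.278,0.8,0,0,0.2],[-0.278,0.8,0,0,0.2],[-0.278,0.8,0,0,0.2],[-0.278,0.8,0,0,0.2],[-0.278,0.8,0,0,0.2],[-0.278,0.8,0,0,0.2],[-0.278,0.8,0,0,0.2],[-0.278,0.8,0,0,0.2],[-0.278,0.8,0,0,0.2],[-0.278,0.8,0,0,0.2]]]' | python3 -m creep
echo '[[[-0.278,0.76,0,0,0.2],[0,0,0,0,0.2],[0,0,0,0,0.2]]]' | python3 -m creep
python3 - <<'E'
from h import *
go(.573,.104,.275,.194)
p=shot("wrist");near(p,"weight_a",4)
E
```

```text
clock: 20.1
position: [0.5086, -0.3588, 0.3815]
ee_rot: [-0.301, 3.119, -0.01]
force: [0.4, -0.5, -2.3]
width: 0.341
gripper_force: 30.0
clock: 21.1
position: [0.5665, 0.0638, 0.374]
ee_rot: [0.303, -3.126, 0.0]
force: [0.4, -0.1, -3.0]
width: 0.338
gripper_force: 30.0
clock: 21.4
position: [0.5729, 0.1033, 0.3737]
ee_rot: [0.307, -3.125, 0.001]
force: [0.2, -0.8, -3.1]
width: 0.338
gripper_force: 30.0
pos [0.5729 0.1033 0.3737] yaw 0.1957 tilt [-0.0018 -0.0007] turn 0.0017 d [-0.0004  0.0007  0.0987] n 0.001 F [ 0.2 -0.8 -3.1] w 31.1 g 30.0 t 21.4 j7 1.56
weight_a 0.98 [0.5686, 0.0978, 0.2166] [312.0, 237.0]
weight_a 0.86 [0.6141, 0.0574, 0.1004] [260.0, 243.0]
```

Converted, 0.045 m is 0.9, 0.035 m is 0.7.

```bash
echo '[[[0,0,0.9,0,0.2],[0,0,0.7,0,0.2],[0,0,0.3,0,0.2],[0,0,0.16,0,0.2],[0,0,0.06,0,0.2],[0,0,0.02,0,0.2],[0,0,0,0,0.2],[0,0,0,0,0.2]]]' | python3 -m creep;  echo '[[[0,0,0.02,0,0.2],[0,0,0,0,0.2]]]' | python3 -m creep
```

```text
clock: 22.3
position: [0.5737, 0.1022, 0.2689]
ee_rot: [-0.303, 3.125, 0.001]
force: [-0.2, -0.5, -2.8]
width: 0.339
gripper_force: 30.0
clock: 22.5
position: [0.5733, 0.1023, 0.2672]
ee_rot: [-0.303, 3.127, 0.0]
force: [0.1, 1.0, -3.7]
width: 0.34
gripper_force: 30.0
```

Converted, 0.001 m is 0.02.

```bash
echo '[[[0,0,0.02,0,0.2],[0,0,0.02,0,0.2],[0,0,0,0,0.2]]]' | python3 -m creep;  echo '[[[0,0,0.014,0,0.2],[0,0,0,0,0.2]]]' | python3 -m creep
```

```text
clock: 22.8
position: [0.5734, 0.1022, 0.2653]
ee_rot: [-0.303, 3.126, 0.0]
force: [-1.3, -0.3, 2.7]
width: 0.337
gripper_force: 30.0
clock: 23.0
position: [0.5736, 0.1021, 0.2653]
ee_rot: [-0.303, 3.126, 0.0]
force: [-2.4, -0.9, 8.6]
width: 0.337
gripper_force: 30.0
```

Contact. I'll release, rise and fetch W3 (50 g at TCP about (0.4704,-0.330)).

```bash
echo '[[[0,0,-0.01,0,0.2],[0,0,0,0,0.34],[0,0,0,0,0.37],[0,0,0,0,0.4],[0,0,0,0,0.43],[0,0,0,0,0.46],[0,0,0,0,0.46],[0,0,0,0,0.46]]]' | python3 -m creep 28
echo '[[[0,0,-0.2,0,0.46],[0,0,-0.4,0,0.46],[0,0,-0.8,0,0.46],[0,0,-0.8,0,0.46],[0,0,0,0,0.46],[0,0,0,0,0.46]]]' | python3 -m creep
python3 - <<'E'
from h import *
go(.4704,-.330,.21,.194)
p=shot("wrist");near(p,"weight_b",3)
E
```

```text
clock: 23.8
position: [0.5732, 0.1022, 0.2646]
ee_rot: [0.303, -3.127, -0.0]
force: [-0.3, 0.3, -0.7]
width: 0.461
gripper_force: 7.2
clock: 24.4
position: [0.5736, 0.1022, 0.3762]
ee_rot: [-0.303, 3.124, 0.001]
force: [-0.5, 0.1, -1.3]
width: 0.461
gripper_force: 7.2
pos [0.5736 0.1022 0.3762] yaw 0.1931 tilt [0.0025 0.0009] turn -0.0009 d [ 0.185  -0.4043  0.1656] n 0.445 F [-0.5  0.1 -1.3] w 42.4 g 7.2 t 24.4 j7 1.56
weight_b 0.82 [0.6182, 0.0556, 0.1032] [258.0, 245.0]
weight_b 0.63 [0.5675, 0.0994, 0.3138] [315.0, 297.0]
weight_b 0.59 [0.5688, 0.0998, 0.106] [317.0, 202.0]
```

Converted, -0.0404 m is -0.808, 0.0185 m is 0.37.

```bash
echo '[[[0.37,-0.808,0,0,0.46],[0.37,-0.808,0,0,0.46],[0.37,-0.808,0,0,0.46],[0.37,-0.808,0,0,0.46],[0.37,-0.808,0,0,0.46],[0.37,-0.808,0,0,0.46],[0.37,-0.808,0,0,0.46],[0.37,-0.808,0,0,0.46],[0.37,-0.808,0,0,0.46],[0.37,-0.808,0,0,0.46]]]' | python3 -m creep 28
echo '[[[0,0,1,0,0.46],[0,0,1,0,0.46],[0,0,0.8,0,0.46],[0,0,0,0,0.46],[0,0,0,0,0.46]]]' | python3 -m creep
python3 - <<'E'
from h import *
go(.4704,-.330,.1782,.194)
p=shot("wrist");np.save("pics/p.npy",p,allow_pickle=True);near(p,"weight_a",4)
cv2.imwrite("pics/w9.png",cv2.resize(p["image"][150:320,210:420],None,fx=3.5,fy=3.5,interpolation=cv2.INTER_CUBIC))
E
```

```text
clock: 25.5
position: [0.4682, -0.331, 0.3735]
ee_rot: [0.303, -3.125, -0.002]
force: [1.4, -0.2, -0.1]
width: 0.461
gripper_force: 7.2
clock: 26.0
position: [0.4689, -0.3297, 0.2347]
ee_rot: [0.302, -3.125, -0.002]
force: [0.8, -0.3, -0.3]
width: 0.458
gripper_force: 7.2
pos [ 0.4689 -0.3297  0.2347] yaw 0.1929 tilt [-0.0021  0.0008] turn -0.0011 d [-0.0015 -0.0007  0.0565] n 0.002 F [ 0.8 -0.3 -0.3] w 42.2 g 7.2 t 26.0 j7 2.47
weight_a 0.93 [0.4441, -0.3742, 0.0228] [264.0, 180.0]
weight_a 0.76 [0.4685, -0.3313, 0.0247] [317.0, 224.0]
```

View pics/w9.png

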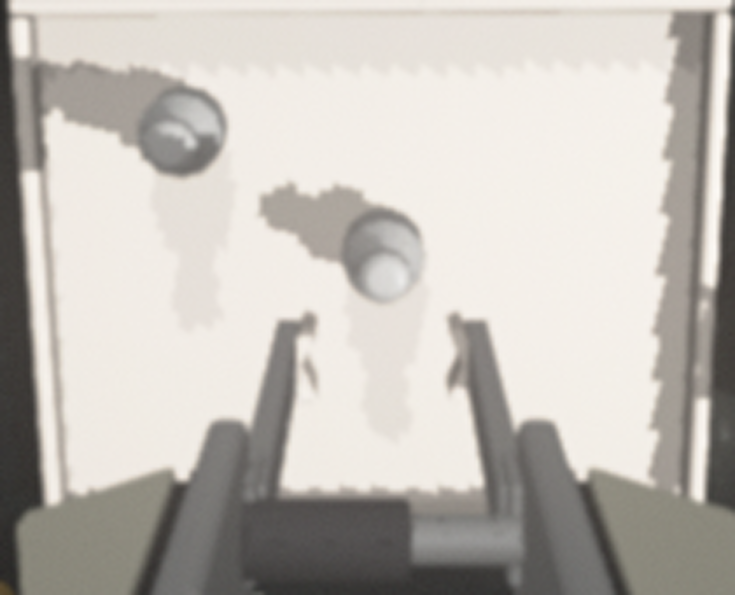

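Knob of W3 is at crop (384,275) and the tips' mid is at x≈382, well centred. W1 is at (182,131), standing.

Run:
```python
from h import *
p=np.load("pics/p.npy",allow_pickle=True).item()
f=lambda x,y,z:ray(p,210+x/3.5,150+y/3.5,z).round(4)
print("W3 knob",f(384,275,.036),"W1 knob",f(172,147,.036), "W3 baseback",f(382,208,.004),"W1 baseback",f(185,86,.004))
```

```text
W3 knob [ 0.4684 -0.3292  0.036 ] W1 knob [ 0.4509 -0.3752  0.036 ] W3 baseback [ 0.4613 -0.3309  0.004 ] W1 baseback [ 0.4431 -0.378   0.004 ]
```

Converted, 0.03 m is 0.6, -0.0007 m is -0.014.

```bash
echo '[[[-0.034,-0.014,0,0,0.46],[0,0,0.6,0,0.46],[0,0,0.4,0,0.46],[0,0,0.14,0,0.46],[0,0,0,0,0.46],[0,0,0,0,0.46]]]' | python3 -m creep
echo '[[[0,0,0,0,0.4],[0,0,0,0,0.35],[0,0,0,0,0.2],[0,0,0,0,0.2],[0,0,0,0,0.2],[0,0,0,0,0.2]]]' | python3 -m creep 28
python3 -c "
from h import *
go(.623,.104,.1775,.194)"
```

```text
clock: 26.7
position: [0.4717, -0.3306, 0.1791]
ee_rot: [-0.303, 3.125, -0.002]
force: [-0.1, 0.9, -0.5]
width: 0.463
gripper_force: 7.2
clock: 27.3
position: [0.4712, -0.3302, 0.1781]
ee_rot: [-0.303, 3.126, -0.0]
force: [-0.3, 1.1, 3.9]
width: 0.3
gripper_force: 28.0
pos [ 0.4712 -0.3302  0.1781] yaw 0.1932 tilt [ 0.0005 -0.0002] turn -0.0008 d [-0.2326  0.3968  0.0006] n 0.46 F [-0.3  1.1  3.9] w 27.6 g 28.0 t 27.3 j7 2.5
```

Converted, -0.045 m is -0.9, -0.03 m is -0.6.

```bash
echo '[[[0,0,-0.4,0,0.2],[0,0,-0.6,0,0.2],[0,0,-0.9,0,0.2],[0,0,-0.9,0,0.2],[0,0,-0.9,0,0.2],[0,0,-0.2,0,0.2],[0,0,0,0,0.2]]]' | python3 -m creep
echo '[[[-0.466,0.794,0,0,0.2],[-0.466,0.794,0,0,0.2],[-0.466,0.794,0,0,0.2],[-0.466,0.794,0,0,0.2],[-0.466,0.794,0,0,0.2],[-0.466,0.794,0,0,0.2],[-0.466,0.794,0,0,0.2],[-0.466,0.794,0,0,0.2],[-0.466,0.794,0,0,0.2],[-0.466,0.794,0,0,0.2]]]' | python3 -m creep
echo '[[[0,0,0,0,0.2],[0,0,0,0,0.2]]]' | python3 -m creep
python3 - <<'E'
from h import *
go(.623,.104,.2521,.194)
p=shot("wrist");near(p,"weight_a",4)
E
```

```text
clock: 28.0
position: [0.4714, -0.3306, 0.3742]
ee_rot: [-0.303, 3.124, -0.003]
force: [-0.2, 0.4, -2.4]
width: 0.297
gripper_force: 28.0
clock: 29.0
position: [0.6231, 0.106, 0.3699]
ee_rot: [0.303, -3.123, 0.001]
force: [1.0, -0.3, -0.6]
width: 0.297
gripper_force: 28.0
clock: 29.2
position: [0.6228, 0.1056, 0.3696]
ee_rot: [0.307, -3.122, 0.001]
force: [-0.5, -0.5, -2.1]
width: 0.287
gripper_force: 28.0
pos [0.6228 0.1056 0.3696] yaw 0.196 tilt [-0.0045 -0.0012] turn 0.002 d [-0.0004 -0.0016  0.1175] n 0.002 F [-0.5 -0.5 -2.1] w 26.4 g 28.0 t 29.2 j7 1.6
weight_a 0.9 [0.5722, 0.1008, 0.1089] [326.0, 151.0]
weight_a 0.81 [0.6157, 0.0579, 0.1021] [266.0, 192.0]
weight_a 0.55 [0.6173, 0.1056, 0.2187] [321.0, 241.0]
```

Converted, 0.045 m is 0.9, 0.04 m is 0.8.

```bash
echo '[[[0,-0.02,0.9,0,0.2],[0,0,0.8,0,0.2],[0,0,0.36,0,0.2],[0,0,0.16,0,0.2],[0,0,0.04,0,0.2],[0,0,0,0,0.2],[0,0,0,0,0.2]]]' | python3 -m creep;  echo '[[[0,0,0.02,0,0.2],[0,0,0.02,0,0.2],[0,0,0,0,0.2]]]' | python3 -m creep; echo '[[[0,0,0.02,0,0.2],[0,0,0,0,0.2]]]' | python3 -m creep
```

```text
clock: 30.0
position: [0.6244, 0.103, 0.2612]
ee_rot: [-0.302, 3.125, 0.001]
force: [0.5, -1.0, -0.3]
width: 0.29
gripper_force: 28.0
clock: 30.3
position: [0.6237, 0.1033, 0.258]
ee_rot: [-0.303, 3.127, 0.0]
force: [0.1, 0.2, -1.6]
width: 0.293
gripper_force: 28.0
clock: 30.5
position: [0.6236, 0.1033, 0.2567]
ee_rot: [0.303, -3.127, -0.0]
force: [1.1, 0.5, -0.4]
width: 0.288
gripper_force: 28.0
```

Converted, 0.001 m is 0.02.

```bash
echo '[[[0,0,0.02,0,0.2],[0,0,0.02,0,0.2],[0,0,0.02,0,0.2],[0,0,0,0,0.2],[0,0,0,0,0.2]]]' | python3 -m creep; echo '[[[0,0,0.02,0,0.2],[0,0,0,0,0.2],[0,0,0,0,0.2]]]' | python3 -m creep
```

```text
clock: 31.0
position: [0.6237, 0.1032, 0.2537]
ee_rot: [0.303, -3.127, -0.0]
force: [-0.7, 0.8, -1.0]
width: 0.291
gripper_force: 28.0
clock: 31.3
position: [0.6237, 0.1033, 0.2527]
ee_rot: [0.303, -3.127, -0.0]
force: [0.5, -0.2, -1.3]
width: 0.289
gripper_force: 28.0
```

Converted, 0.0007 m is 0.014.

```bash
echo '[[[0,0,0.014,0,0.2],[0,0,0,0,0.2],[0,0,0,0,0.2]]]' | python3 -m creep; echo '[[[0,0,0.012,0,0.2],[0,0,0,0,0.2],[0,0,0,0,0.2]]]' | python3 -m creep
```

```text
clock: 31.6
position: [0.6238, 0.1033, 0.2523]
ee_rot: [-0.303, 3.126, 0.0]
force: [-0.0, -0.0, 1.8]
width: 0.29
gripper_force: 28.0
clock: 31.9
position: [0.6241, 0.1034, 0.2521]
ee_rot: [-0.303, 3.126, 0.001]
force: [-0.7, 0.2, 6.1]
width: 0.295
gripper_force: 28.0
```

Contact. Releasing, then fetching W1 at TCP (0.4525,-0.377).

Converted, -0.0004 m is -0.008.

```bash
echo '[[[0,0,-0.008,0,0.2],[0,0,0,0,0.31],[0,0,0,0,0.34],[0,0,0,0,0.38],[0,0,0,0,0.42],[0,0,0,0,0.46],[0,0,0,0,0.46],[0,0,0,0,0.46]]]' | python3 -m creep 28
echo '[[[0,0,-0.2,0,0.46],[0,0,-0.4,0,0.46],[0,0,-0.8,0,0.46],[0,0,-0.9,0,0.46],[0,0,0,0,0.46],[0,0,0,0,0.46]]]' | python3 -m creep
python3 - <<'E'
from h import *
go(.4525,-.377,.23,.194)
p=shot("wrist");near(p,"weight_b",4)
E
```

```text
clock: 32.7
position: [0.6237, 0.1032, 0.2518]
ee_rot: [0.303, -3.127, 0.0]
force: [0.1, -0.4, -1.9]
width: 0.457
gripper_force: 7.2
clock: 33.3
position: [0.6241, 0.1032, 0.3687]
ee_rot: [-0.302, 3.124, 0.001]
force: [-1.1, -0.5, -1.7]
width: 0.46
gripper_force: 7.2
pos [0.6241 0.1032 0.3687] yaw 0.1931 tilt [0.0032 0.0009] turn -0.0009 d [ 0.2614 -0.4381  0.1378] n 0.51 F [-1.1 -0.5 -1.7] w 42.3 g 7.2 t 33.3 j7 1.61
weight_b 0.84 [0.6199, 0.1039, 0.0995] [321.0, 203.0]
weight_b 0.62 [0.5739, 0.1009, 0.1055] [328.0, 150.0]
weight_b 0.56 [0.6161, 0.0582, 0.1038] [269.0, 190.0]
```

Converted, -0.0365 m is -0.73, 0.0218 m is 0.436.

```bash
echo '[[[0.436,-0.73,0,0,0.46],[0.436,-0.73,0,0,0.46],[0.436,-0.73,0,0,0.46],[0.436,-0.73,0,0,0.46],[0.436,-0.73,0,0,0.46],[0.436,-0.73,0,0,0.46],[0.436,-0.73,0,0,0.46],[0.436,-0.73,0,0,0.46],[0.436,-0.73,0,0,0.46],[0.436,-0.73,0,0,0.46]]]' | python3 -m creep 28
echo '[[[0.436,-0.73,0,0,0.46],[0.436,-0.73,0,0,0.46],[0,0,1,0,0.46],[0,0,1,0,0.46],[0,0,0.6,0,0.46],[0,0,0,0,0.46],[0,0,0,0,0.46]]]' | python3 -m creep
python3 - <<'E'
from h import *
go(.4525,-.377,.1775,.194)
p=shot("wrist");np.save("pics/p.npy",p,allow_pickle=True);near(p,"weight_a",4)
print(proj(p,[.4507,-.3765,.036]))
E
```

```text
clock: 34.4
position: [0.4785, -0.2979, 0.3656]
ee_rot: [0.303, -3.125, -0.002]
force: [0.7, -1.1, -1.7]
width: 0.46
gripper_force: 7.2
clock: 35.1
position: [0.4508, -0.3768, 0.2367]
ee_rot: [0.303, -3.125, -0.001]
force: [-0.1, -0.4, -0.1]
width: 0.463
gripper_force: 7.2
pos [ 0.4508 -0.3768  0.2367] yaw 0.193 tilt [-0.0016  0.0007] turn -0.001 d [-0.0017 -0.0006  0.0592] n 0.002 F [-0.1 -0.4 -0.1] w 42.6 g 7.2 t 35.1 j7 2.57
weight_a 0.94 [0.4419, -0.3771, 0.024] [321.0, 213.0]
[319.33821397 228.26076257]
```

Run:
```python
from h import *
p=np.load("pics/p.npy",allow_pickle=True).item()
g=cv2.cvtColor(p["image"],cv2.COLOR_BGR2GRAY)
print(g[192:250:2,294:346:3])
```

```text
[[220 221 221 221 220 222 221 221 221 221 223 223 224 223 224 224 225 225]
 [222 222 222 223 222 222 223 223 223 223 223 224 224 223 223 224 224 225]
 [222 222 222 222 223 223 223 222 222 223 224 224 224 223 224 224 225 224]
 [222 222 222 222 221 222 222 223 223 223 224 224 225 224 224 225 225 225]
 [222 224 223 223 223 223 223 223 224 224 223 224 225 225 224 225 225 225]
 [201 221 223 219 220 222 226 226 223 230 224 224 228 224 228 226 225 227]
 [147 168 199 197 171 184 218 233 226 234 233 224 236 229 229 234 228 234]
 [157 156 157 158 158 157 160 189 205 237 237 234 238 236 235 238 237 237]
 [157 157 158 158 159 159 159 156 149 219 231 237 237 238 238 238 238 238]
 [157 158 159 158 158 159 152 125 120 130 155 228 237 237 238 237 238 238]
 [158 157 158 158 160 159 125 121 139 144 137 162 236 238 238 238 239 238]
 [176 159 159 159 160 143 117 138 162 176 182 151 224 238 237 237 239 238]
 [223 157 158 159 159 129 129 140 162 179 193 190 196 238 238 237 238 239]
 [233 188 158 156 159 128 131 137 154 185 199 202 198 238 238 238 238 238]
 [237 227 159 158 158 125 132 133 136 156 191 204 
[... 375 characters left out ...]
224 237 237 238 238 238]
 [236 236 236 236 237 233 185 167 203 208 210 208 228 238 238 239 239 239]
 [236 236 236 235 236 231 220 189 180 192 210 223 226 237 237 238 238 238]
 [236 236 237 236 237 228 223 221 212 215 223 225 225 236 238 238 238 239]
 [236 218 233 236 236 226 224 224 223 224 224 225 225 237 238 227 237 239]
 [227 155 201 236 236 224 223 223 223 225 225 224 226 238 234 157 223 230]
 [138 135 195 237 237 228 223 223 224 224 225 225 228 238 236 148 148 142]
 [122 180 213 237 237 233 223 224 224 224 224 225 229 238 238 166 141 128]
 [156 235 229 237 236 234 223 224 224 224 224 225 230 238 238 190 156 127]
 [171 237 234 236 236 237 227 223 224 224 224 224 235 237 238 224 159 125]]
```

Knob at (319.5,227.5) versus predicted (319.3,228.3): confirmed.

Converted, 0.03 m is 0.6, 0.02 m is 0.4.

```bash
echo '[[[-0.034,-0.012,0,0,0.46],[0,0,0.6,0,0.46],[0,0,0.4,0,0.46],[0,0,0.18,0,0.46],[0,0,0,0,0.46],[0,0,0,0,0.46]]]' | python3 -m creep
echo '[[[0,0,0,0,0.4],[0,0,0,0,0.35],[0,0,0,0,0.2],[0,0,0,0,0.2],[0,0,0,0,0.2],[0,0,0,0,0.2]]]' | python3 -m creep 28
echo '[[[0,0,-0.4,0,0.2],[0,0,-0.6,0,0.2],[0,0,-0.9,0,0.2],[0,0,-0.9,0,0.2],[0,0,-0.9,0,0.2],[0,0,-0.2,0,0.2],[0,0,0,0,0.2]]]' | python3 -m creep
python3 -c "
from h import *
go(.573,.054,.2521,.194)"
```

```text
clock: 35.8
position: [0.4534, -0.3776, 0.179]
ee_rot: [-0.303, 3.126, -0.002]
force: [-0.2, 0.4, -0.0]
width: 0.461
gripper_force: 7.2
clock: 36.4
position: [0.453, -0.3773, 0.1782]
ee_rot: [-0.303, 3.126, -0.001]
force: [-0.1, 0.4, 4.6]
width: 0.294
gripper_force: 28.0
clock: 37.1
position: [0.4532, -0.3776, 0.3743]
ee_rot: [-0.303, 3.124, -0.003]
force: [0.3, -0.1, -1.7]
width: 0.294
gripper_force: 28.0
pos [ 0.4532 -0.3776  0.3743] yaw 0.1931 tilt [ 0.0029 -0.0017] turn -0.0009 d [-0.2005  0.4007  0.1219] n 0.448 F [ 0.3 -0.1 -1.7] w 27.1 g 28.0 t 37.1 j7 2.52
```

Converted, 0.04 m is 0.8, -0.02 m is -0.4.

```bash
echo '[[[-0.4,0.8,0,0,0.2],[-0.4,0.8,0,0,0.2],[-0.4,0.8,0,0,0.2],[-0.4,0.8,0,0,0.2],[-0.4,0.8,0,0,0.2],[-0.4,0.8,0,0,0.2],[-0.4,0.8,0,0,0.2],[-0.4,0.8,0,0,0.2],[-0.4,0.8,0,0,0.2],[-0.4,0.8,0,0,0.2]]]' | python3 -m creep
echo '[[[0,0,0,0,0.2],[0,0,0,0,0.2]]]' | python3 -m creep
python3 - <<'E'
from h import *
go(.573,.054,.2521,.194)
p=shot("wrist");near(p,"weight_a",4)
E
```

```text
clock: 38.1
position: [0.5717, 0.0557, 0.3703]
ee_rot: [0.303, -3.123, 0.0]
force: [1.0, -0.8, -1.2]
width: 0.299
gripper_force: 28.0
clock: 38.3
position: [0.5716, 0.0551, 0.3702]
ee_rot: [0.307, -3.122, 0.001]
force: [0.7, -1.6, -1.5]
width: 0.292
gripper_force: 28.0
pos [0.5716 0.0551 0.3702] yaw 0.1961 tilt [-0.0041 -0.0009] turn 0.0021 d [-0.0016 -0.0014  0.1181] n 0.002 F [ 0.7 -1.6 -1.5] w 26.8 g 28.0 t 38.3 j7 1.65
weight_a 0.79 [0.5683, 0.0981, 0.1046] [369.0, 217.0]
weight_a 0.76 [0.6203, 0.0608, 0.1023] [315.0, 264.0]
weight_a 0.72 [0.5308, 0.0865, 0.0628] [361.0, 166.0]
weight_a 0.67 [0.6196, 0.1025, 0.1018] [360.0, 272.0]
```

Converted, 0.045 m is 0.9, 0.04 m is 0.8.

```bash
echo '[[[-0.02,-0.02,0.9,0,0.2],[0,0,0.8,0,0.2],[0,0,0.36,0,0.2],[0,0,0.16,0,0.2],[0,0,0.08,0,0.2],[0,0,0,0,0.2],[0,0,0,0,0.2]]]' | python3 -m creep;  echo '[[[0,0,0.02,0,0.2],[0,0,0.02,0,0.2],[0,0,0,0,0.2],[0,0,0,0,0.2]]]' | python3 -m creep
```

```text
clock: 39.1
position: [0.5741, 0.0528, 0.259]
ee_rot: [-0.302, 3.125, 0.0]
force: [-0.6, 0.3, -1.6]
width: 0.29
gripper_force: 28.0
clock: 39.5
position: [0.5735, 0.0531, 0.256]
ee_rot: [-0.303, 3.127, 0.0]
force: [0.2, -0.8, -0.5]
width: 0.295
gripper_force: 28.0
```

Converted, 0.001 m is 0.02.

```bash
echo '[[[0,0,0.02,0,0.2],[0,0,0.02,0,0.2],[0,0,0.02,0,0.2],[0,0,0,0,0.2],[0,0,0,0,0.2]]]' | python3 -m creep; echo '[[[0,0,0.016,0,0.2],[0,0,0,0,0.2],[0,0,0,0,0.2]]]' | python3 -m creep
```

```text
clock: 40.0
position: [0.5735, 0.053, 0.2528]
ee_rot: [0.303, -3.127, 0.0]
force: [-0.1, -0.1, -1.4]
width: 0.295
gripper_force: 28.0
clock: 40.3
position: [0.5737, 0.0532, 0.2524]
ee_rot: [-0.303, 3.126, 0.0]
force: [-0.8, 0.5, 2.5]
width: 0.295
gripper_force: 28.0
```

Converted, -0.045 m is -0.9, -0.04 m is -0.8.

```bash
echo '[[[0,0,0,0,0.31],[0,0,0,0,0.34],[0,0,0,0,0.38],[0,0,0,0,0.42],[0,0,0,0,0.46],[0,0,0,0,0.46],[0,0,0,0,0.46]]]' | python3 -m creep 28
echo '[[[0,0,-0.2,0,0.46],[0,0,-0.4,0,0.46],[0,0,-0.8,0,0.46],[0,0,-0.9,0,0.46],[0,0,0,0,0.46],[0,0,0,0,0.46]]]' | python3 -m creep
python3 - <<'E'
from h import *
go(.4777,-.1923,.28,.193)
p=shot("wrist");near(p,"weight_b",5)
E
```

```text
clock: 41.0
position: [0.5735, 0.053, 0.252]
ee_rot: [-0.303, 3.127, 0.0]
force: [0.1, 0.9, -0.8]
width: 0.464
gripper_force: 7.2
clock: 41.6
position: [0.5739, 0.053, 0.3688]
ee_rot: [-0.302, 3.124, 0.001]
force: [-0.3, -0.3, -0.8]
width: 0.461
gripper_force: 7.2
pos [0.5739 0.053  0.3688] yaw 0.193 tilt [0.0031 0.0008] turn 0.0 d [ 0.1418 -0.2223  0.0883] n 0.264 F [-0.3 -0.3 -0.8] w 42.5 g 7.2 t 41.6 j7 1.66
weight_b 0.82 [0.6165, 0.0517, 0.1026] [308.0, 255.0]
weight_b 0.7 [0.5722, 0.097, 0.1071] [370.0, 217.0]
weight_b 0.67 [0.5661, 0.0542, 0.0986] [322.0, 199.0]
weight_b 0.59 [0.6181, 0.103, 0.0974] [364.0, 265.0]
```

Converted, 0.04 m is 0.8, 0.0236 m is 0.472.

```bash
echo '[[[0.472,-0.74,0,0,0.46],[0.472,-0.74,0,0,0.46],[0.472,-0.74,0,0,0.46],[0.472,-0.74,0,0,0.46],[0.472,-0.74,0,0,0.46],[0.472,-0.74,0,0,0.46],[0,0,0.8,0,0.46],[0,0,0.8,0,0.46],[0,0,0,0,0.46],[0,0,0,0,0.46]]]' | python3 -m creep
python3 - <<'E'
from h import *
go(.4777,-.1923,.1535,.193)
p=shot("wrist");np.save("pics/p.npy",p,allow_pickle=True)
cv2.imwrite("pics/w10.png",cv2.resize(p["image"][150:320,220:420],None,fx=3.5,fy=3.5,interpolation=cv2.INTER_CUBIC))
E
```

```text
clock: 42.7
position: [0.4767, -0.1918, 0.2868]
ee_rot: [0.303, -3.124, -0.001]
force: [0.2, -0.1, -0.8]
width: 0.462
gripper_force: 7.2
pos [ 0.4767 -0.1918  0.2868] yaw 0.1932 tilt [-0.0028  0.0004] turn 0.0002 d [-0.0012 -0.0008  0.1333] n 0.001 F [ 0.2 -0.1 -0.8] w 42.5 g 7.2 t 42.7 j7 2.16
```

View pics/w10.png

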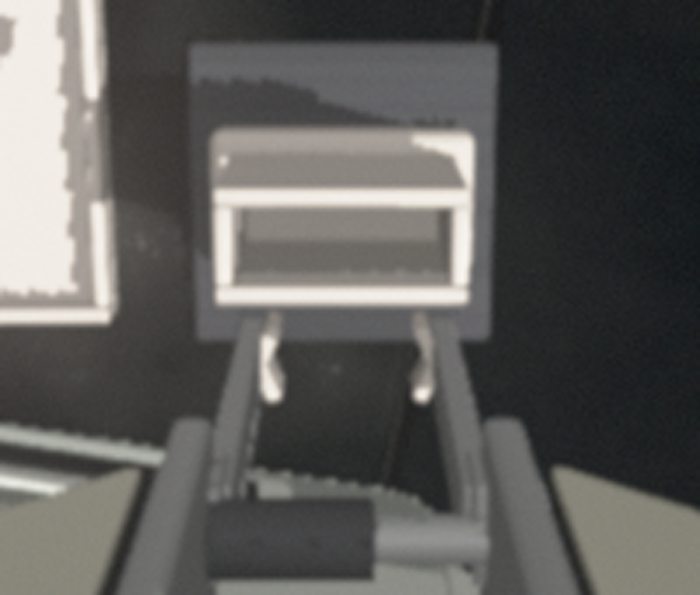

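The forceps tips (x 240–460) line up with the slot (232–453). Lowering.

Converted, 0.04 m is 0.8, -0.0005 m is -0.01.

```bash
echo '[[[-0.006,-0.01,0.8,0,0.46],[0,0,0.5,0,0.46],[0,0,0.4,0,0.46],[0,0,0,0,0.46],[0,0,0,0,0.46]]]' | python3 -m creep;python3 -c "
from h import *
go(.4777,-.1923,.1535,.193)"
```

```text
clock: 43.25
position: [0.4786, -0.1926, 0.2037]
ee_rot: [-0.303, 3.125, -0.001]
force: [-0.5, -0.2, -1.0]
width: 0.461
gripper_force: 7.2
pos [ 0.4786 -0.1926  0.2037] yaw 0.1935 tilt [ 0.0018 -0.0005] turn 0.0005 d [0.0009 0.0005 0.0502] n 0.001 F [-0.5 -0.2 -1. ] w 42.4 g 7.2 t 43.25 j7 2.21
```

Converted, 0.02 m is 0.4, 0.018 m is 0.36.

```bash
echo '[[[0.012,0,0.4,0,0.46],[0,0,0.36,0,0.46],[0,0,0.16,0,0.46],[0,0,0,0,0.46],[0,0,0,0,0.46]]]' | python3 -m creep;echo '[[[0,0,0.04,0,0.46],[0,0,0.02,0,0.46],[0,0,0,0,0.46],[0,0,0,0,0.46]]]' | python3 -m creep
```

```text
clock: 43.75
position: [0.4777, -0.1928, 0.1573]
ee_rot: [-0.303, 3.125, -0.001]
force: [-0.2, -0.1, -1.5]
width: 0.457
gripper_force: 7.2
clock: 44.15
position: [0.477, -0.1925, 0.1532]
ee_rot: [-0.303, 3.127, -0.0]
force: [-0.6, -0.5, -0.2]
width: 0.465
gripper_force: 7.2
```

Converted, 0.0007 m is 0.014.

```bash
echo '[[[0,0,0.014,0,0.47],[0,0,0,0,0.5],[0,0,0,0,0.53],[0,0,0,0,0.6],[0,0,0,0,0.8],[0,0,0,0,1],[0,0,0,0,1],[0,0,0,0,1],[0,0,0,0,1]]]' | python3 -m creep; echo '[[[0,0,-0.4,0,1],[0,0,-0.8,0,1],[0,0,-0.8,0,1],[0,0,-0.8,0,1],[0,0,-0.8,0,1],[0,0,0,0,1]]]' | python3 -m creep
python3 - <<'E'
from h import *
go(.40,.36,.3,0)
p=shot("wrist");near(p,"forceps",2)
p=shot("scene");near(p,"forceps",2);near(p,"timer",2);near(p,"marker",2);near(p,"petri_dish",2)
E
```

```text
clock: 45.05
position: [0.4769, -0.1926, 0.1524]
ee_rot: [-0.303, 3.127, 0.0]
force: [-0.2, 0.1, -0.4]
width: 0.976
gripper_force: 0.0
clock: 45.65
position: [0.4788, -0.1936, 0.3376]
ee_rot: [-0.302, 3.118, -0.004]
force: [0.2, -0.4, -1.0]
width: 1.003
gripper_force: 0.0
pos [ 0.4788 -0.1936  0.3376] yaw 0.1928 tilt [ 0.0088 -0.0019] turn 0.1928 d [0.0792 0.5537 0.0358] n 0.559 F [ 0.2 -0.4 -1. ] w 92.3 g 0.0 t 45.65 j7 2.14
forceps 0.7 [0.4736, -0.1941, 0.1308] [321.0, 217.0]
forceps 0.68 [0.4691, -0.196, 0.1115] [389.0, 263.0]
timer 0.55 [0.4307, 0.378, 0.0174] [234.0, 221.0]
marker 0.55 [0.5067, 0.487, 0.0151] [230.0, 200.0]
petri_dish 0.83 [0.4764, -0.4763, 0.0165] [482.0, 341.0]
```

Converted, 0.046 m is 0.92, 0.0066 m is 0.132, 0.0965 rad is 0.0154.

```bash
echo '[[[0,0,0,0.0154,1],[0,0,0,0.0154,1],[0.132,0.92,0,0,1],[0.132,0.92,0,0,1],[0.132,0.92,0,0,1],[0.132,0.92,0,0,1],[0.132,0.92,0,0,1],[0.132,0.92,0,0,1],[0.132,0.92,0,0,1],[0.132,0.92,0,0,1]]]' | python3 -m creep
echo '[[[0.132,0.92,0,0,1],[0.132,0.92,0,0,1],[0.132,0.92,0,0,1],[0.132,0.92,0,0,1],[0,0,0,0,1],[0,0,0,0,1]]]' | python3 -m creep
python3 - <<'E'
from h import *
go(.40,.36,.3,0)
p=shot("wrist");np.save("pics/p.npy",p,allow_pickle=True)
for k in("timer","start_bar_face","marker"):near(p,k,2)
cv2.imwrite("pics/w11.png",cv2.resize(p["image"][80:430],(800,438),interpolation=cv2.INTER_CUBIC))
E
```

```text
clock: 47.0
position: [0.4233, 0.1771, 0.3318]
ee_rot: [-0.0, -3.141, 0.001]
force: [1.7, 0.3, 0.1]
width: 1.001
gripper_force: 0.0
clock: 47.6
position: [0.397, 0.3601, 0.3311]
ee_rot: [0.004, -3.14, 0.003]
force: [-0.1, -0.7, -0.5]
width: 1.0
gripper_force: 0.0
pos [0.397  0.3601 0.3311] yaw 0.0025 tilt [-0.0015 -0.0017] turn 0.0025 d [-0.003  -0.      0.0311] n 0.003 F [-0.1 -0.7 -0.5] w 92.0 g 0.0 t 47.6 j7 0.74
timer 0.7 [0.4331, 0.3846, 0.0154] [344.0, 235.0]
start_bar_face 0.97 [0.4313, 0.3864, 0.0157] [346.0, 234.0]
marker 0.63 [0.4983, 0.5369, 0.0079] [488.0, 294.0]
marker 0.19 [0.4028, 0.3751, 0.0175] [335.0, 206.0]
```

View pics/w11.png

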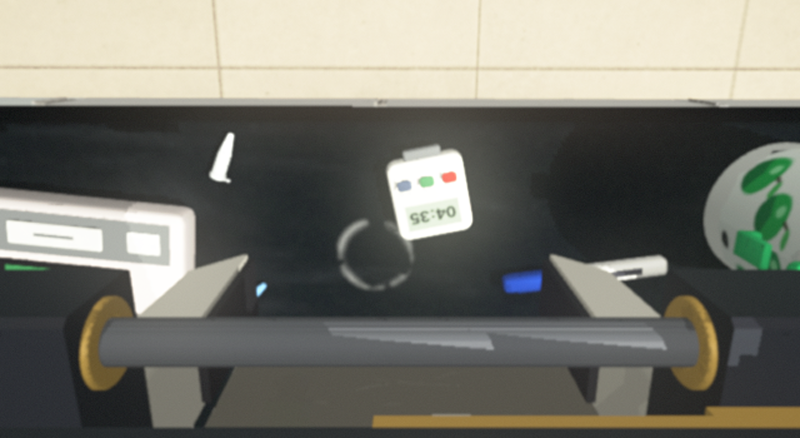

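Timer corners in the crop are about (387,162), (463,149), (472,229) and (400,240), with the bar on the robot side. The ring at (375,255) looks like a flat stain. The marker's blue end is at (503,282).

Run:
```python
from h import *
p=np.load("pics/p.npy",allow_pickle=True).item()
f=lambda x,y,z:ray(p,x/1.25,80+y/1.25,z).round(4)
c=[f(387,162,.016),f(463,149,.016),f(472,229,.016),f(400,240,.016)];print(c,np.mean(c,0))
print([np.linalg.norm(c[i]-c[(i+1)%4]).round(4) for i in range(4)],"yaw",np.arctan2(-(c[1]-c[0])[0],(c[1]-c[0])[1]),np.arctan2((c[3]-c[0])[1],(c[3]-c[0])[0]),np.arctan2((c[2]-c[1])[1],(c[2]-c[1])[0]))
print("bar",f(403,152,.0085),f(440,147,.0085),"marker",f(503,272,.0085),f(503,293,.0085),f(666,262,.0085),"ring",f(337,255,0),f(413,255,0),f(375,220,0))
```

```text
[array([0.4069, 0.3502, 0.016 ]), array([0.3964, 0.4092, 0.016 ]), array([0.4619, 0.4188, 0.016 ]), array([0.4715, 0.3605, 0.016 ])] [0.434175 0.384675 0.016   ]
[np.float64(0.0599), np.float64(0.0662), np.float64(0.0591), np.float64(0.0654)] yaw 0.1761221738258197 0.15811184960856575 0.14552874126543902
bar [0.4003 0.3627 0.0085] [0.3962 0.3919 0.0085] marker [0.5026 0.4475 0.0085] [0.5219 0.4486 0.0085] [0.493  0.5834 0.0085] ring [0.4911 0.3068 0.    ] [0.4909 0.3717 0.    ] [0.4596 0.3396 0.    ]
```

```bash
python3 -c "
from h import *
go(.424,.383,.12,.158)"
```

```text
pos [0.3983 0.3579 0.3322] yaw -0.0022 tilt [-0.     -0.0007] turn -0.1602 d [-0.0294  0.0208  0.2122] n 0.036 F [0.9 0.6 0.5] w 92.1 g 0.0 t 47.8 j7 0.74
```

Converted, 0.05 m is 1, -0.0294 m is -0.588, -0.08 rad is -0.0127.

```bash
echo '[[[0,0,0,-0.0127,1],[0,0,0,-0.0127,1],[-0.588,0.416,0,0,1],[0,0,1,0,1],[0,0,1,0,1],[0,0,1,0,1],[0,0,1,0,1],[0,0,0,0,1],[0,0,0,0,1]]]' | python3 -m creep 10
python3 - <<'E'
from h import *
go(.424,.383,.07,.158)
p=shot("wrist");near(p,"timer",2);near(p,"start_bar_face",1);np.save("pics/p.npy",p,allow_pickle=True)
g=cv2.cvtColor(p["image"],cv2.COLOR_BGR2GRAY);m=(g[100:290]>190).astype(np.uint8)
n,l,s,c=cv2.connectedComponentsWithStats(m);k=[i for i in range(1,n) if s[i,4]>500];print(s[k],c[k])
E
```

```text
clock: 48.7
position: [0.4238, 0.3839, 0.1331]
ee_rot: [0.249, -3.131, 0.002]
force: [0.1, 0.7, 1.4]
width: 1.0
gripper_force: 0.0
pos [0.4238 0.3839 0.1331] yaw 0.1589 tilt [-0.0006 -0.0011] turn 0.0009 d [-0.0001 -0.0009  0.0631] n 0.001 F [0.1 0.7 1.4] w 92.0 g 0.0 t 48.7 j7 0.88
timer 0.67 [0.4305, 0.3802, 0.0202] [310.0, 281.0]
start_bar_face 0.88 [0.4302, 0.3833, 0.0153] [316.0, 278.0]
[[    0     0   640   106 34466]
 [  259   120   115    70  6226]] [[423.17649278  34.91020136]
 [318.14391262 156.95101189]]
```

The rows are not in the units I measure in: shifts go in shares of 50 mm and turns go in shares of 2 pi rad. I convert before sending: 0.03 m is 0.6, 0.022 m is 0.44.

```bash
echo '[[[0,0,0.6,0,1],[0,0,0.44,0,1],[0,0,0.2,0,1],[0,0,0,0,1],[0,0,0,0,1]]]' | python3 -m creep; echo '[[[0,0,0,0,0.8],[0,0,0,0,0.6],[0,0,0,0,0.55],[0,0,0,0,0.55],[0,0,0,0,0.55],[0,0,0,0,0.55],[0,0,0,0,0.55]]]' | python3 -m creep 12
```

```text
clock: 49.35
position: [0.4241, 0.3853, 0.0719]
ee_rot: [-0.251, 3.13, 0.002]
force: [0.2, 0.7, 0.5]
width: 1.001
gripper_force: 0.0
clock: 50.05
position: [0.4234, 0.3845, 0.0705]
ee_rot: [0.251, -3.132, 0.0]
force: [-1.4, -1.9, 4.8]
width: 0.66
gripper_force: 12.0
```

Converted, -0.03 m is -0.6, -0.0245 m is -0.49, 0.08 rad is 0.0127.

```bash
echo '[[[0,0,-0.2,0,0.55],[0,0,0,0.0127,0.55],[0,0,0,0.0127,0.55],[-0.6,-0.49,0,0,0.55],[-0.4,0,0,0,0.55],[0,0,0,0,0.55],[0,0,0,0,0.55]]]' | python3 -m creep 12
python3 - <<'E'
from h import *
go(.48,.36,.071,0)
p=shot("wrist");near(p,"timer",2);near(p,"marker",1)
p=shot("top");near(p,"timer",2);near(p,"marker",2)
E
```

```text
clock: 50.75
position: [0.4734, 0.3603, 0.0806]
ee_rot: [-0.001, -3.141, -0.001]
force: [-0.1, 0.1, -1.1]
width: 0.658
gripper_force: 11.7
pos [0.4734 0.3603 0.0806] yaw -0.0004 tilt [-0.0002  0.0004] turn -0.0004 d [-0.0066 -0.0003  0.0096] n 0.007 F [-0.1  0.1 -1.1] w 60.5 g 11.7 t 50.75 j7 0.84
timer 0.81 [0.4698, 0.3609, 0.0264] [321.0, 313.0]
marker 0.51 [0.5051, 0.5437, 0.0206] [162.0, 250.0]
```

Converted, 0.006 m is 0.12, -0.005 m is -0.1.

```bash
echo '[[[0,0,0.12,0,0.55],[0,0,0.06,0,0.55],[0,0,0,0,0.55],[-0.1,0,0,0,0.55],[-0.1,0,0,0,0.55],[0,0,0,0,0.55]]]' | python3 -m creep; echo '[[[-0.06,0,0,0,0.55],[-0.06,0,0,0,0.55],[0,0,0,0,0.55]]]' | python3 -m creep;  echo '[[[-0.04,0,0,0,0.55],[-0.04,0,0,0,0.55],[0,0,0,0,0.55]]]' | python3 -m creep
```

```text
clock: 51.65
position: [0.4847, 0.3599, 0.0715]
ee_rot: [0.002, 3.141, 0.0]
force: [0.0, 0.2, -1.2]
width: 0.657
gripper_force: 11.7
clock: 51.95
position: [0.4899, 0.3601, 0.0714]
ee_rot: [0.0, 3.141, 0.0]
force: [-0.8, 0.6, -0.6]
width: 0.659
gripper_force: 11.7
clock: 52.25
position: [0.4937, 0.3602, 0.0714]
ee_rot: [0.0, 3.141, 0.0]
force: [-0.4, 0.2, -0.8]
width: 0.659
gripper_force: 11.7
```

Converted, -0.002 m is -0.04.

```bash
echo '[[[-0.04,0,0,0,0.55],[-0.04,0,0,0,0.55],[0,0,0,0,0.55]]]' | python3 -m creep;  echo '[[[-0.04,0,0,0,0.55],[-0.04,0,0,0,0.55],[0,0,0,0,0.55]]]' | python3 -m creep;  python3 -c "
from h import *
p=shot('top');near(p,'timer',1)
P=[ray(p,u,229,z) for u in (120,200) for z in (.008,.22)];print(P)"
```

```text
clock: 52.55
position: [0.4978, 0.3601, 0.0714]
ee_rot: [0.0, 3.141, 0.0]
force: [-0.0, -0.3, -1.3]
width: 0.66
gripper_force: 11.7
clock: 52.85
position: [0.5018, 0.3601, 0.0714]
ee_rot: [0.0, 3.141, 0.0]
force: [-0.7, -0.6, -0.7]
width: 0.661
gripper_force: 11.7
[array([0.5755273 , 0.69049182, 0.008     ]), array([0.53611902, 0.61788375, 0.22      ]), array([0.58034023, 0.4252756 , 0.008     ]), array([0.54040647, 0.38162406, 0.22      ])]
```

Converted, -0.002 m is -0.04.

```bash
echo '[[[-0.04,0,0,0,0.55],[-0.04,0,0,0,0.55],[0,0,0,0,0.55]]]' | python3 -m creep;  echo '[[[-0.04,0,0,0,0.55],[-0.04,0,0,0,0.55],[0,0,0,0,0.55]]]' | python3 -m creep; echo '[[[-0.04,0,0,0,0.55],[-0.04,0,0,0,0.55],[0,0,0,0,0.55]]]' | python3 -m creep
```

```text
clock: 53.25
position: [0.5058, 0.3601, 0.0714]
ee_rot: [0.0, 3.141, 0.0]
force: [-0.1, -0.1, -0.8]
width: 0.657
gripper_force: 11.7
clock: 53.55
position: [0.5098, 0.3601, 0.0714]
ee_rot: [0.0, 3.141, 0.0]
force: [-0.2, -0.9, -0.2]
width: 0.656
gripper_force: 11.7
clock: 53.85
position: [0.511, 0.3603, 0.071]
ee_rot: [0.003, -3.138, 0.002]
force: [-11.6, -2.3, 3.2]
width: 0.663
gripper_force: 11.7
```

Converted, 0.001 m is 0.02.

```bash
echo '[[[0.02,0,0,0,0.66],[0,0,0,0,0.7],[0,0,0,0,0.76],[0,0,0,0,0.76],[0,0,0,0,0.76]]]' | python3 -m creep; echo '[[[0,0,-0.4,0,0.76],[0,0,-0.6,0,0.76],[0.6,0,-0.6,0,0.5],[0.8,0,-0.8,0,0],[0.8,0,-0.6,0,0],[0,0,0,0,0],[0,0,0,0,0],[0,0,0,0,0]]]' | python3 -m creep 15
python3 - <<'E'
from h import *
go(.44,.36,.071,0)
p=shot("wrist");near(p,"timer",2);near(p,"start_bar_face",2);near(p,"marker",1)
cv2.imwrite("pics/w12.png",p["image"])
g=cv2.cvtColor(p["image"],cv2.COLOR_BGR2GRAY);m=(g>185).astype(np.uint8)
n,l,s,c=cv2.connectedComponentsWithStats(m)
for i in range(1,n):
  if s[i,4]>400:
    x,y,a,b=s[i,:4];print(s[i],c[i],[ray(p,u,v,.016).round(4).tolist() for u,v in((x,y),(x+a,y),(x+a,y+b),(x,y+b))], cv2.minAreaRect(np.argwhere(l==i)[:,::-1].astype(np.float32)))
E
```

```text
clock: 54.35
position: [0.5112, 0.3603, 0.0711]
ee_rot: [0.001, -3.14, 0.001]
force: [-6.1, 0.2, -0.1]
width: 0.76
gripper_force: 0.0
clock: 55.15
position: [0.408, 0.3598, 0.2164]
ee_rot: [0.001, 3.141, -0.0]
force: [0.0, -0.8, 0.1]
width: 0.288
gripper_force: 0.0
pos [0.408  0.3598 0.2164] yaw -0.0009 tilt [ 0.0007 -0.0002] turn -0.0009 d [-0.0319  0.0003  0.1455] n 0.032 F [ 0.  -0.8  0.1] w 26.5 g 0.0 t 55.15 j7 0.75
timer 0.65 [0.5378, 0.362, 0.0178] [322.0, 388.0]
start_bar_face 0.92 [0.5364, 0.3588, 0.0148] [318.0, 384.0]
marker 0.81 [0.4878, 0.5635, 0.0044] [578.0, 322.0]
[    0     0   640   159 93207] [332.74660701  83.10871501] [[0.2631, 0.1627, 0.016], [0.2636, 0.5573, 0.016], [0.3601, 0.5773, 0.016], [0.3598, 0.1427, 0.016]] ((319.5, 79.0), (158.0, 639.0), 90.0)
[113 196  23  52 512] [124.55273438 226.20507812] [[0.3852, 0.2161, 0.016], [0.3852, 0.2321, 0.016], [0.423, 0.2276, 0.016], [0.423, 0.2111, 0.016]] ((123.92213439941406, 221.3147430419922), (21.158857345581055, 51.03019332885742), 1.1691392660140991)
[   0  277   98   57 4135] [ 54.52986699 304.14244256] [[0.4452, 0.1252, 0.016], [0.4453, 0.1971, 0.016], [0.4917, 0.1905, 0.016], [0.4916, 0.1157, 0.016]] ((48.62791442871094, 305.6513977050781), (55.85505676269531, 96.71287536621094), 88.8982925415039)
[   0  373   90   49 2702] [ 50.53256847 396.60140637] [[0.5256, 0.1087, 0.016], [0.5256, 0.1794, 0.016], [0.5712, 0.1727, 0.016], [0.571, 0.0995, 0.016]] ((44.49999237060547, 396.9999694824219), (88.99998474121094, 47.99999237060547), 0.0)
[ 283  373   76   32 2121] [320.14238567 388.36492221] [[0.5257, 0.3312, 0.016], [0.5257, 0.3909, 0.016], [0.5551, 0.3916, 0.016], [0.5551, 0.3305, 0.016]] ((320.5, 388.5), (31.0, 75.0), 90.0)
```

Converted, 0.05 m is 1, 0.04 m is 0.8.

```bash
echo '[[[-0.56,0.016,0.8,0,0],[0,0,1,0,0],[0,0,0.8,0,0],[0,0,0.3,0,0],[0,0,0,0,0],[0,0,0,0,0]]]' | python3 -m creep 15
echo '[[[-0.16,0,0,0,0],[-0.14,0,0,0,0],[-0.08,0,0,0,0],[-0.06,0,0,0,0],[0,0,0,0,0]]]' | python3 -m creep
```

```text
clock: 55.95
position: [0.4354, 0.3609, 0.0716]
ee_rot: [-0.001, -3.141, 0.001]
force: [0.6, 1.0, 0.2]
width: 0.004
gripper_force: 0.0
clock: 56.45
position: [0.4577, 0.3609, 0.072]
ee_rot: [0.001, 3.141, 0.001]
force: [0.4, 0.9, -0.2]
width: -0.0
gripper_force: 0.0
```

Converted, -0.003 m is -0.06, 0.001 m is 0.02.

```bash
echo '[[[-0.06,0,0.02,0,0],[-0.06,0,0,0,0],[-0.06,0,0,0,0],[0,0,0,0,0]]]' | python3 -m creep;echo '[[[-0.06,0,0,0,0],[-0.04,0,0,0,0],[-0.04,0,0,0,0],[0,0,0,0,0]]]' | python3 -m creep
```

```text
clock: 56.85
position: [0.4665, 0.3609, 0.0707]
ee_rot: [0.0, 3.141, -0.0]
force: [-0.1, -0.3, -0.1]
width: 0.007
gripper_force: 0.0
clock: 57.25
position: [0.4733, 0.3609, 0.0707]
ee_rot: [0.0, 3.141, 0.0]
force: [-0.1, 0.5, 0.3]
width: 0.002
gripper_force: 0.0
```

Converted, -0.002 m is -0.04, -0.001 m is -0.02.

```bash
for i in 1 2; do :; done; echo '[[[-0.04,0,0,0,0],[-0.02,0,0,0,0],[0,0,0,0,0]]]' | python3 -m creep;echo '[[[-0.04,0,0,0,0],[-0.02,0,0,0,0],[0,0,0,0,0]]]' | python3 -m creep;echo '[[[-0.02,0,0,0,0],[-0.02,0,0,0,0],[0,0,0,0,0]]]' | python3 -m creep
```

```text
clock: 57.55
position: [0.4756, 0.361, 0.0706]
ee_rot: [0.001, -3.141, 0.0]
force: [-2.6, 1.2, 1.3]
width: 0.004
gripper_force: 1.4
clock: 57.85
position: [0.4787, 0.3611, 0.0706]
ee_rot: [0.001, -3.141, 0.0]
force: [-4.3, 1.3, 1.9]
width: 0.005
gripper_force: 2.1
clock: 58.15
position: [0.4795, 0.3612, 0.0706]
ee_rot: [0.002, -3.139, 0.001]
force: [-8.9, 0.6, 6.0]
width: 0.004
gripper_force: 4.3
```

Converted, -0.05 m is -1, -0.03 m is -0.6.

```bash
echo '[[[0,0,0,0,0],[0,0,0,0,0],[0,0,0,0,0],[0,0,0,0,0]]]' | python3 -m creep;echo '[[[0.2,0,0,0,0],[0.6,0,0,0,0],[0.4,0,-0.6,0,0],[0,0,-1,0,0],[0,0,-1,0,0],[0,0,-1,0,0],[0,0,-1,0,0],[0,0.4,0,0,0],[0,0,0,0,0]]]' | python3 -m creep
python3 - <<'E'
from h import *
st()
for n in("wrist","scene","top"):
    p=shot(n);print(n)
    for k in("timer","marker","petri_dish","forceps","weight_a"):near(p,k,5)
    if n!="top":cv2.imwrite(f"pics/end_{n}.png",p["image"])
    else: q=p["image"]
s=cv2.imread("pics/end_scene.png")[150:370,190:530];t=cv2.imread("pics/end_wrist.png")[150:430,120:520]
cv2.imwrite("pics/end.png",np.vstack([cv2.resize(s,(540,349),interpolation=cv2.INTER_CUBIC),np.hstack([cv2.resize(t,(357,250)),np.zeros((250,183,3),np.uint8)])]))
E
```

```text
clock: 58.55
position: [0.4795, 0.3612, 0.0706]
ee_rot: [0.002, -3.139, 0.001]
force: [-8.9, 0.2, 4.6]
width: 0.003
gripper_force: 4.3
clock: 59.45
position: [0.4215, 0.3834, 0.3028]
ee_rot: [-0.002, 3.138, 0.007]
force: [-0.4, 0.3, -0.1]
width: 0.006
gripper_force: 0.0
{'clock': 59.45, 'position': [0.4215, 0.3834, 0.3028], 'ee_rot': [-0.0021, 3.1376, 0.0075], 'joints': [-0.8487, 0.3334, 0.0225, 1.7015, -0.0086, 1.1006, 0.7486], 'force': [-0.3692, 0.3416, -0.0659], 'width': 0.0064, 'gripper_force': 0.0}
toolx [-1.    -0.001 -0.004] tooly [-0.001  1.     0.005] toolz [ 0.004  0.005 -1.   ]
wrist
timer 0.69 [0.4996, 0.3569, 0.0157] [290.0, 284.0]
marker 0.61 [0.5017, 0.523, 0.01] [461.0, 284.0]
marker 0.2 [0.5038, 0.1563, 0.042] [65.0, 299.0]
forceps 0.59 [0.4596, 0.1221, 0.0456] [14.0, 253.0]
forceps 0.57 [0.5033, 0.1521, 0.0459] [57.0, 300.0]
scene
timer 0.65 [0.5168, 0.3541, 0.0175] [260.0, 213.0]
marker 0.51 [0.5021, 0.5047, 0.0155] [226.0, 199.0]
marker 0.45 [0.4682, -0.1911, 0.1101] [387.0, 263.0]
petri_dish 0.91 [0.4765, -0.4766, 0.0156] [482.0, 341.0]
forceps 0.77 [0.4713, -0.1935, 0.106] [389.0, 264.0]
weight_a 0.62 [0.6207, 0.1003, 0.0995] [342.0, 205.0]
weight_a 0.51 [0.5631, 0.0991, 0.1022] [328.0, 212.0]
weight_a 0.43 [0.5727, 0.0465, 0.0969] [344.0, 218.0]
top
timer 0.7 [0.5325, 0.3543, 0.0165] [220.0, 243.0]
marker 0.54 [0.5292, 0.3527, 0.0142] [221.0, 244.0]
petri_dish 0.57 [0.4875, -0.4752, 0.0211] [470.0, 261.0]
petri_dish 0.25 [0.5532, 0.0897, 0.0638] [299.0, 236.0]
forceps 0.66 [0.4803, -0.2, 0.1256] [391.0, 257.0]
weight_a 0.57 [0.5543, 0.0822, 0.0632] [302.0, 235.0]
weight_a 0.48 [0.5711, 0.099, 0.1101] [296.0, 228.0]
```

View pics/end.png

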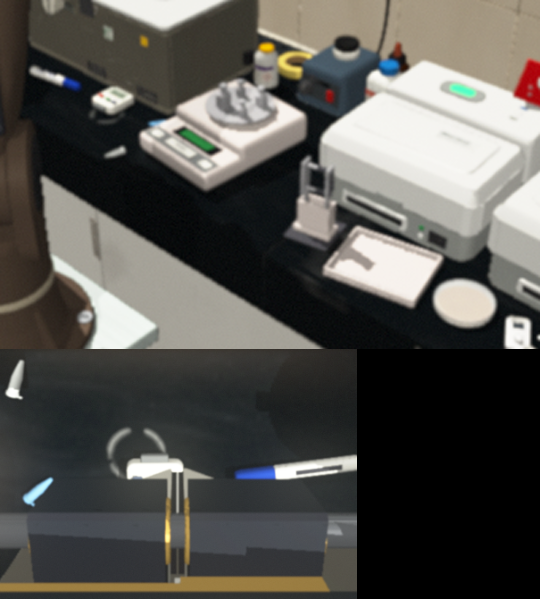

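The final pictures show the weights standing on the pan around (240,103), an empty tray, and the forceps upright in its stand at (318,195). The timer lies flat against the centrifuge at (112,98), and the dish and marker are undisturbed.

```bash
python3 -c "
from h import *
print(workorder.sign_off())"
```

```text
the job is handed in; nothing more can be done
None
```

I handed the job in at about 60 s: the zero key was pressed at about 8 N with the pan empty, all four weights present were set upright on the pan, the forceps is back upright in its stand, the start bar was held fully in at about 9 N with the timer braced against the centrifuge and left lying flat there, and the petri dish and marker were left alone; I judged the zero and timer start from force and travel, not from the displays.

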